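# Park the transport wheel against its stop

## Robot

A 6-joint arm with a two-finger parallel gripper is mounted at the origin on the work surface. World frame = base frame: x ahead of the robot, y to its left, z up, the work surface at z = 0. Lengths are in m, angles in rad, forces in N, time in s.
With the tool pointing down it reaches from about 0.3 to 0.775 m from the base axis. Payload 14.6 kg.
Tool frame: the origin (TCP) lies on the front face of the gripper's body, between the roots of the fingers; the fingertips stand 97 mm ahead of it and the grasp point (between the pads) lies 78 mm ahead of it; z points along the fingers, x is the direction in which the jaws open and shut, and the axes are right-handed (so a half turn about z gives the same grasp; the last joint's range is limited). The gripper opens to 94 mm and grips with 3 to 60 N. Pads are 16 mm wide; open, the fingers measure 119 mm over their backs; the gripper's body (75 mm by 177 mm) begins 78 mm behind the grasp point.
Start: joints at [-1.171, 0.3, 1.521, -0, 1.321, -0.067], TCP at [0.248, -0.491, 0.303] pointing down, gripper open.
Joint ranges: [-3.03, 3.03], [-0.79, 2.21], [0.23, 2.52], [-1.04, 4.18], [0, 3.07], [-2.55, 2.55]. Speed limits (rad/s): [2.22, 2.22, 2.57, 3.14, 3.14, 3.14].

## Interface

Orientations are given as [roll, pitch, yaw] about the fixed x, y, z axes, in that order (R = Rz(yaw) Ry(pitch) Rx(roll)).
In Python, from station import sensors, camera, ctrl gives the robot as it stands.
- The arm moves only by the tool move_arm, never from a script. Its argument "rows" is text: rows parted by semicolons, each of 6 numbers parted by spaces: the shift along the tool's x, y, z in mm, then the turn, a rotation vector about the tool's x, y, z in rad. In form: x y z wx wy wz; .... A call has 1 to 20 rows; each row shifts and turns the pose as measured when the row begins, along the tool's axes as they then stand; what a row does not reach is not made up. A row lasts 1/8 s, in which the tool goes at most 62.5 mm and 10.7 degrees, less where a joint would pass 70% of its speed; a pose out of reach is approached as far as the arm can. A call with a gripper value outside its range is refused whole. "grip" is the opening, from -1 (shut) to 1 (fully open), set as the call begins (left out, the last holds). The fingers move at their own pace and stop on an object; "newtons" is the grip in N (left out, the last holds). Time passes only in rows, so rows that do not move let the fingers close. It gives the time, the measured TCP pose, the force and the opening at its end, in the units of the state.
- sensors.get_obs(): the state, without advancing time (a new reading comes with each control period).
- camera(name): name is "side" or "top"; returns a dict with "color" (420x560x3 uint8, blue, green, red), "z_map" (420x560 float32, m along the optical axis (not along the pixel's ray), 0 where there is no reading), "mtx" (3x3 intrinsics, pixels), "position" and "attitude" of the camera in the world. Camera axes: x right, y down, z forward; pixel columns grow to the right and rows downward; lengths in m; the calibration is good to about 2 mm. A picture is of the moment at which its call begins.
- ctrl.hand_in(): hands the job in, once; it reports no verdict.
The state is a dict: "time_s": time; "qpos": joint angles; "joint_vel": joint speeds; "tau": joint torques, N m; "ee_pos": TCP position; "eef_rot": TCP orientation; "force": force on the tool from outside, world axes, zero at the start; "moment": the same for the moment, N m; "grip_width": finger opening in m.
Only numpy, scipy, OpenCV 4.12 (cv2) and the standard library are available. Lean on these libraries where they do the work, as an engineer would, in place of code of your own. Each camera call takes 0.05 s, during which the arm holds its last target.

## Task

Hang the green plate, which blocks the wheel stop on the crowded hook, on the empty spare hook; then take the wheel stop off and set it down upright on the bench (do not drop it), square across the end of the yellow frame that is farther from the wheel, on the frame's centre line and with its near face at the end bar. Only then roll the wheel along on its rim, turning as it goes and never lifted, skidded along or tipped over, until it rests in the middle of the frame against the stop. Leave the screwdriver, the grease jar and the steel block where they are, and let go of everything.

Things in the scene. Friction and masses are not known exactly. Their poses are not given: they have to be found in the camera images.
- wheel_center (a point): Centre of the transport wheel: light grey smooth hard plastic, blue spoked centre, 125 mm in diameter, 45 mm wide, about 0.6 kg, standing on its rim, so 62.5 mm up. Own x is the axle (level). At the start its z and a white mark on the rim point up, and it stands 240 to 300 mm from the frame's middle along the lane, on either side, facing along the lane within a few degrees.
- wheel: The same wheel, origin and axes as wheel_center. It rolls easily when pushed at the rim from behind: fingers slide on its smooth rim, and left alone it comes to rest within a few centimetres.
- spot: Yellow frame painted flat on the bench, outside 110 mm (x) by 137 mm (y), lines 12 mm wide, a small cross in the middle. Origin at its middle, at bench height. Its y axis is the lane; the wheel starts on its +y or its -y side. The end bars' centre lines are 62.5 mm (the wheel's radius) from the middle.
- stop_block (a point): Centre of the wheel stop's black rubber block (yellow bands), 22.5 mm above its underside. Block 40 mm thick (own x), 100 mm wide (own y), 45 mm high; same front and back. It starts as the rear item on hook_full. To stop the wheel its x must lie along the lane; standing on or just outside the frame's end bar its centre is about 85 mm from the frame's middle.
- stop_grip (a point): Middle of the stop's yellow handle bar, 112 mm above the stop's underside. Bar 12 mm thick (own x), 80 mm wide (y), 26 mm high; its top is 13 mm above this point. Below it is a window 60 mm wide and 54 mm high, down to the block, through which the hook's rod passes.
- stop: The wheel stop (black block with yellow bail handle), 125 mm high, about 0.5 kg; origin at the middle of its underside; x through its thickness, y along its width, z up.
- plate: The green setting plate; origin at the middle of its lower edge; x through its thickness, y along its width, z up. It starts as the front item on hook_full, about 53 mm in front of the stop.
- plate_grip (a point): Middle of the top band of the green plate: flat, 8 mm thick (own x), 100 mm wide (y), 120 mm high (z), about 0.22 kg. The band is 26 mm high; its top edge is 13 mm above this point. Below the band is a hand hole 64 mm wide and 48 mm high, through which the hook's rod passes.
- hook_full_rod (a point): Middle of the crowded hook's rod: level steel rod, 10 mm in diameter, 210 mm up, running along own -x (towards the robot) from a fixed grey post. From here the post's face is 63 mm in +x (no higher than the rod); the upturned tip begins 60 mm and ends 72 mm in -x and rises 19 mm over the axis. A hung thing's band middle is 18 mm above the axis; lift it 25 to 40 mm to clear the tip.
- hook_spare_rod (a point): Middle of the rod of the empty spare hook, of the same shape, height and axes as the crowded one.
- screwdriver: Bystander: screwdriver with red handle, 200 mm long, lying on the bench to the side; leave it alone.
- grease: Bystander: grey jar with black cap, 64 mm in diameter, 90 mm high, standing on the bench to the side; leave it alone. Origin under its centre.
- block: Bystander: dark steel block 90 x 60 x 35 mm on the bench to the side; leave it alone. Origin under its centre.

How it is judged:
On the way, in this order (a step that is already met when the one before it is completed fails the run):
1. the green plate hangs on the spare hook, let go, with the wheel still at its start (x of plate_grip in the frame of hook_spare_rod between -0.055 and 0.055 m and y of plate_grip in the frame of hook_spare_rod between -0.03 and 0.03 m and z of plate_grip in the frame of hook_spare_rod between 0.008 and 0.024 m and contact force between the fingers and plate below 0.1 N and linear speed of plate below 0.05 m/s and distance of wheel_center from where it was at the start of the episode below 0.02 m), for 0.2 s.
2. the stop stands upright on the bench across the far end of the yellow frame, let go, with the wheel still at its start (horizontal distance between stop_block and spot between 0.06 and 0.11 m and x of stop_block in the frame of spot between -0.025 and 0.025 m and angle between the x axis of stop and the y axis of spot, either way round below 0.2 rad and angle between stop_block's own z axis and vertical below 0.1 rad and height (world z) of stop_block between 0.017 and 0.028 m and contact force between the fingers and stop below 0.1 N and linear speed of stop below 0.05 m/s and distance of wheel_center from where it was at the start of the episode below 0.02 m and horizontal distance between stop_block and wheel_center above 0.27 m), for 0.2 s.
3. the wheel, upright on the bench, has rolled half a turn (its white mark near the bottom) on its way to the frame (angle between wheel_center's own x axis and vertical between 1.4 and 1.74 rad and height (world z) of wheel_center between 0.058 and 0.069 m and angle between wheel_center's own z axis and vertical above 2.6 rad), for 0.02 s.
At the end, for the whole second after the job is handed in: Plate hangs by its hole on the spare rod; stop upright on the bench, its block 60-110 mm from the frame's middle, within 25 mm of the lane's line, square to 0.2 rad; wheel on its rim (0.17 rad), at rest, within 25 mm of the frame's middle, at most 10 mm short of the stop; all released (x of plate_grip in the frame of hook_spare_rod between -0.055 and 0.055 m and y of plate_grip in the frame of hook_spare_rod between -0.03 and 0.03 m and z of plate_grip in the frame of hook_spare_rod between 0.008 and 0.024 m and contact force between the fingers and plate below 0.1 N and linear speed of each of plate, stop below 0.05 m/s and horizontal distance between stop_block and spot between 0.06 and 0.11 m and x of stop_block in the frame of spot between -0.025 and 0.025 m and angle between the x axis of stop and the y axis of spot, either way round below 0.2 rad and angle between stop_block's own z axis and vertical below 0.1 rad and height (world z) of stop_block between 0.017 and 0.028 m and contact force between the fingers and stop below 0.1 N and angle between wheel_center's own x axis and vertical between 1.4 and 1.74 rad and height (world z) of wheel_center between 0.058 and 0.069 m and horizontal distance between wheel_center and spot below 0.025 m and horizontal distance between wheel_center and stop_block below 0.093 m and linear speed of wheel below 0.02 m/s and angular speed of wheel below 0.3 rad/s and contact force between the fingers and wheel below 0.1 N); the robot touches nothing.
It fails at once if the wheel tips over (more than 20 degrees) (angle between wheel_center's own x axis and vertical below 1.22 rad or angle between wheel_center's own x axis and vertical above 1.92 rad).
It fails at once if the wheel is lifted off the bench by more than 12 mm (height (world z) of wheel_center above 0.0745 m).
It fails at once if the stop is dropped (moves faster than 0.7 m/s while not held) (linear speed of stop above 0.7 m/s and contact force between the fingers and stop below 0.1 N).
It fails at once if a bystander (screwdriver, jar, block) is moved by more than 20 mm (distance of any of screwdriver, grease, block from where it was at the start of the episode above 0.02 m).
It also fails if it takes over 67 s, if anything falls off the work surface, if the arm or the gripper's body presses on something with over 40 N, if the wrist force passes 120 N, or if a joint passes its speed limit or range.

## Working session

There is one attempt and no reset: what is moved stays moved. The work goes in short steps, Python scripts to look and compute and a tool call to move; the robot and the scene stay as the last step left them, time stands still between calls to the robot, and variables do not carry over. Pictures are saved under pics/ and viewed, and the job is handed in when it is done.

Besides the shell and the picture viewer there is one more tool, called after "Emit:" by a JSON object that holds its "fn" and its "kwargs". move_arm: Moves the arm, as the interface text tells. Its arguments: {"type":"object","properties":{"rows":{"type":"string"},"grip":{"type":"number"},"newtons":{"type":"number"}},"required":["rows"]}

```bash
mkdir -p pics; ls; cat > h.py <<'E'
import numpy as np, cv2
from station import sensors, camera, ctrl
from scipy.spatial.transform import Rotation as R
def Rc(c):
    a=np.array(c["attitude"],float)
    if a.shape==(3,3): return a
    if a.size==3: return R.from_euler('xyz',a).as_matrix()
    return R.from_quat(a).as_matrix()
def world(c):
    z=c["z_map"]; K=np.array(c["mtx"]); h,w=z.shape
    u,v=np.meshgrid(np.arange(w),np.arange(h))
    P=np.stack([(u-K[0,2])/K[0,0]*z,(v-K[1,2])/K[1,1]*z,z],-1)
    W=P@Rc(c).T+np.array(c["position"]); W[z<=0]=np.nan
    return W
E
python3 - <<'E'
from h import *
print(sensors.get_obs())
for n in("side","top"):
    c=camera(n); cv2.imwrite(f"pics/{n}0.png",c["color"]); np.savez(f"{n}0.npz",**c)
    print(n,c["mtx"],c["position"],c["attitude"])
E
```

```text
pics
{'time_s': 0.0, 'qpos': array([-1.17056494e+00,  3.00450026e-01,  1.52159859e+00, -2.06583890e-05,
        1.32065934e+00, -6.66254849e-02]), 'joint_vel': array([ 0.00069227, -0.00294436,  0.00095143,  0.00274121,  0.0019427 ,
       -0.00033493]), 'tau': array([-4.19859134e-03, -5.31813276e+01, -3.52743816e+01,  7.06927897e-02,
        2.44660873e-02, -1.15788298e-04]), 'ee_pos': array([ 0.24746764, -0.49101261,  0.30209041]), 'eef_rot': array([-3.14153837e+00,  1.11416325e-03, -1.10393430e+00]), 'force': array([ 0.92164358,  0.15389488, -0.10746295]), 'moment': array([-0.00745125, -0.06407467, -0.00557203]), 'grip_width': 0.09412756812542943}
side [[489.86930942   0.         271.52257242]
 [  0.         489.86930942 214.82663512]
 [  0.           0.           1.        ]] [ 0.03114668 -0.75634746  1.32281264] [-2.47494454  0.01025923 -0.62850151]
top [[480.38243765   0.         267.4646936 ]
 [  0.         480.38243765 209.52228273]
 [  0.           0.           1.        ]] [0.33843994 0.01431979 1.40380279] [-2.95288663  0.004141   -1.57034403]
```

View pics/side0.png

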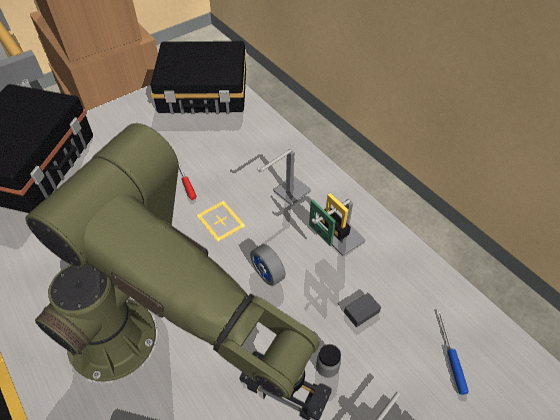

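View pics/top0.png

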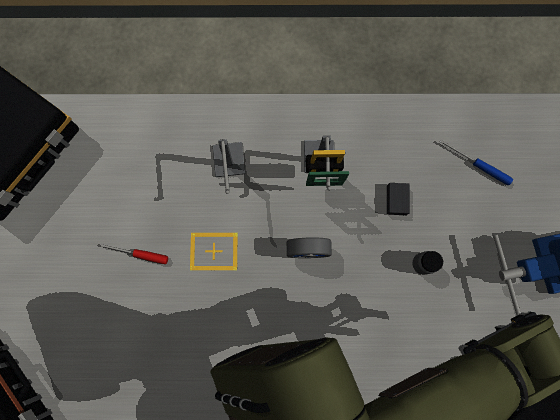

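Top view: frame at about (214,251), wheel (309,247), plate (327,179), stop (328,155), spare rod (225,140–190). Now for the metric positions.

```bash
python3 - <<'E'
from h import *
for n in("side","top"):
    c=dict(np.load(f"{n}0.npz")); W=world(c); hsv=cv2.cvtColor(c["color"],cv2.COLOR_BGR2HSV)
    H,S,V=[hsv[...,i].astype(int) for i in range(3)]
    z=W[...,2]
    def rep(nm,m):
        P=W[m&np.isfinite(z)]
        if len(P)<5: print(nm,len(P));return
        print(n,nm,len(P),"mean",P.mean(0).round(4),"min",np.percentile(P,2,0).round(4),"max",np.percentile(P,98,0).round(4))
        r=cv2.minAreaRect(P[:,:2].astype(np.float32)*1000); print("   rect",np.round(r[0],1),np.round(r[1],1),round(r[2],2))
    yel=(H>18)&(H<32)&(S>120)&(V>80)
    reg=(W[...,0]>0.25)&(W[...,0]<0.9)&(abs(W[...,1])<0.45)
    rep("frame",yel&reg&(abs(z)<0.015))
    rep("stopyel",yel&reg&(z>0.15))
    rep("stopbar top",yel&reg&(z>0.232))
    grn=(H>50)&(H<90)&(S>80)&reg&(z>.1)
    rep("plate",grn); rep("plate top",grn&(z>0.232))
    b=reg&(z>0.02)&(z<0.14)&(W[...,0]<0.56)&(W[...,0]>.3)&(W[...,1]<0)&(W[...,1]>-.22)
    rep("wheel",b); rep("wheeltop",b&(z>0.118))
    rod=reg&(z>0.2)&(z<0.24)&(W[...,0]>.5)
    rep("spare rod",rod&(W[...,1]>0.02)); rep("spare tip",reg&(z>0.222)&(W[...,1]>0.02)&(W[...,0]>.5))
    rep("full rod", rod&(W[...,1]<0)&(S<60))
    rep("lowblock",reg&(z>.025)&(z<.045)&(W[...,1]<-.15)&(W[...,0]>.4))
    rep("jar",(z>.08)&(z<.1)&(W[...,1]<-.2)&(W[...,0]>.3))
E
```

```text
side frame 396 mean [ 0.4764  0.1764 -0.0005] min [ 0.4241  0.1127 -0.0068] max [0.5321 0.2476 0.0067]
   rect [449.6 -94.4] [698.9 120.5] 84.35
side stopyel 294 mean [ 0.7018 -0.1379  0.2163] min [ 0.6959 -0.1736  0.1617] max [ 0.7115 -0.0957  0.2426]
   rect [ 703.9 -137.2] [64.8 66.8] 46.26
side stopbar top 110 mean [ 0.7021 -0.1348  0.238 ] min [ 0.6962 -0.1722  0.2327] max [ 0.7091 -0.0959  0.2433]
   rect [ 702.7 -133.5] [78.2 13.8] 89.64
side plate 475 mean [ 0.648  -0.1389  0.1897] min [ 0.6442 -0.1827  0.1245] max [ 0.6541 -0.0847  0.2413]
   rect [ 665.3 -133.2] [101.7  44.4] 89.3
side plate top 98 mean [ 0.6483 -0.1372  0.2377] min [ 0.6447 -0.1817  0.2328] max [ 0.6543 -0.0868  0.2425]
   rect [ 649.8 -134.1] [10.5 98.6] 0.57
side wheel 896 mean [ 0.4734 -0.107   0.0916] min [ 0.4574 -0.1546  0.0266] max [ 0.5014 -0.0429  0.1263]
   rect [480.2 -94.5] [125.8  47.6] 89.66
side wheeltop 206 mean [ 0.4805 -0.095   0.1226] min [ 0.4581 -0.121   0.1184] max [ 0.5016 -0.0681  0.1281]
   rect [480.2 -95.7] [45.6 63.9] 0.68
side spare rod 142 mean [0.675  0.1291 0.2122] min [0.60
[... 1741 characters left out ...]
 0.1301 0.215 ] min [0.608  0.1194 0.2037] max [0.7516 0.1456 0.2288]
   rect [679.7 126.3] [149.2  21.1] 8.64
top spare tip 19 mean [0.6258 0.1237 0.2269] min [0.6051 0.1185 0.2223] max [0.7094 0.134  0.2343]
   rect [665.1 127. ] [120.8   7.9] 4.89
top full rod 193 mean [ 0.6978 -0.1335  0.2149] min [ 0.6164 -0.1435  0.2041] max [ 0.7622 -0.1235  0.2293]
   rect [ 689.3 -130.9] [ 21.  147.7] 87.88
top lowblock 701 mean [ 0.6222 -0.364   0.0363] min [ 0.4334 -0.403   0.0268] max [ 0.6778 -0.3324  0.0433]
   rect [ 546.8 -372.3] [269.3  73.1] 5.85
top jar 945 mean [ 0.4253 -0.5573  0.092 ] min [ 0.3158 -0.6783  0.0824] max [ 0.5074 -0.4046  0.0993]
   rect [ 462.7 -569.1] [291.3 211.8] 63.09
```

```bash
python3 - <<'E'
from h import *
for n,(x0,y0,x1,y1) in dict(side=(180,130,400,300),top=(180,120,420,290)).items():
    c=dict(np.load(f"{n}0.npz")); cv2.imwrite(f"pics/{n}0z.png",cv2.resize(c["color"][y0:y1,x0:x1],None,fx=3.3,fy=3.3,interpolation=cv2.INTER_CUBIC))
E
```

```text
(no output)
```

View pics/top0z.png

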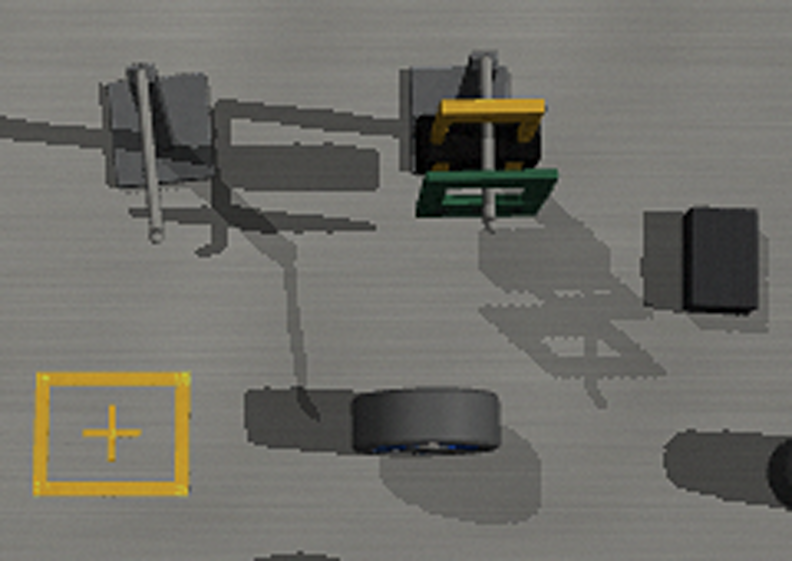

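View pics/side0z.png

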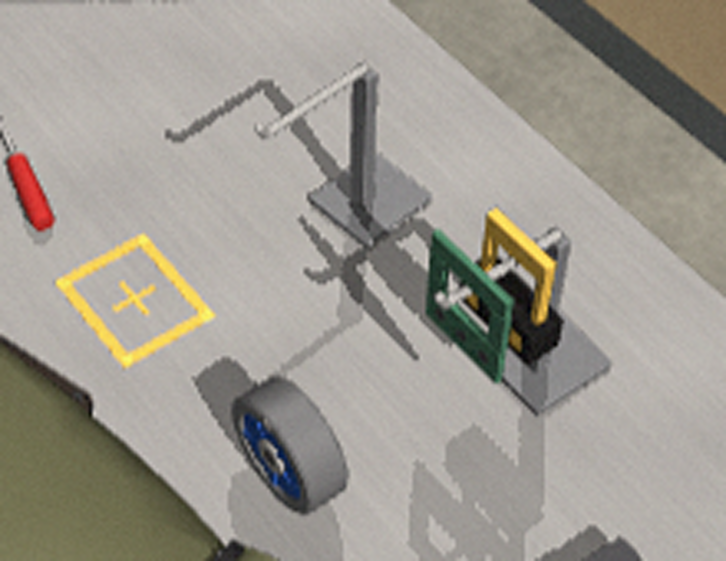

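```bash
python3 - <<'E'
from h import *
for n in("side","top"):
    c=dict(np.load(f"{n}0.npz")); W=world(c); hsv=cv2.cvtColor(c["color"],cv2.COLOR_BGR2HSV)
    H,S,V=[hsv[...,i].astype(int) for i in range(3)]
    X,Y,z=W[...,0],W[...,1],W[...,2]
    def line(nm,m):
        P=W[m&np.isfinite(z)]; 
        # robust centre line y(x)
        vx,vy,x0,y0=cv2.fitLine(P[:,:2].astype(np.float32),cv2.DIST_HUBER,0,0.002,0.001).ravel()
        s=np.sign(vx) or 1
        print(n,nm,len(P),"xrange",np.percentile(P[:,0],[1,99]).round(4),"yaw deg",round(np.degrees(np.arctan2(vy*s,vx*s)),2),"y at 0.61,0.68,0.74",[round(y0+vy/vx*(q-x0),4) for q in(.61,.68,.74)])
    line("spare",(z>.2)&(z<.235)&(X>.5)&(X<.76)&(Y>.1)&(Y<.16)&(S<60))
    line("full",(z>.2)&(z<.235)&(X>.6)&(X<.78)&(Y>-.15)&(Y<-.115)&(S<60))
    for nm,m in (("plate",(H>50)&(H<90)&(S>80)&(z>.225)&(X>.6)&(X<.7)&(Y<-.05)&(z<.26)),("stop",(H>18)&(H<32)&(S>120)&(z>.225)&(X>.66)&(Y<-.05)&(z<.26))):
        P=W[m]; vx,vy,x0,y0=cv2.fitLine(P[:,:2].astype(np.float32),cv2.DIST_HUBER,0,.002,.001).ravel()
        s=np.sign(vy); print(n,nm,"yaw",round(np.degrees(np.arctan2(-vx*s,vy*s)),2),"mid y",round((np.percentile(P[:,1],1)+np.percentile(P[:,1],99))/2,4),"x",round(x0,4))
    b=((z>0.02)&(z<0.14)&(X<0.56)&(X>.43)&(Y<0)&(Y>-.18))
    P=W[b]; r=cv2.minAreaRect(P[:,:2].astype(np.float32)*1000); print("wheel",r)
    f=((H>18)&(H<32)&(S>120)&(V>80)&(abs(z)<.02)&(X>.4)&(X<.56)&(Y>.09)&(Y<.27))
    P=W[f]; P=P[:,:2]; r=cv2.minAreaRect(P.astype(np.float32)*1000); print("frame",r)
    j=(z>.075)&(z<.11)&(Y<-.25)&(Y>-.45)&(X>.35)&(X<.55); print("jar",W[j].mean(0))
    j=(z>.01)&(z<.05)&(H<10)&(S>120)&(Y>.2); print("scr",W[j].min(0),W[j].max(0))
E
```

```text
side spare 142 xrange [0.602 0.746] yaw deg 6.24 y at 0.61,0.68,0.74 [np.float32(0.1223), np.float32(0.13), np.float32(0.1365)]
side full 119 xrange [0.6103 0.7589] yaw deg 0.14 y at 0.61,0.68,0.74 [np.float32(-0.1354), np.float32(-0.1353), np.float32(-0.1351)]
side plate yaw 2.13 mid y -0.1343 x 0.6475
side stop yaw 2.27 mid y -0.1344 x 0.7002
wheel ((480.1505126953125, -94.54521179199219), (125.79491424560547, 47.58684158325195), 89.65892028808594)
frame ((478.17462158203125, 180.4355010986328), (111.81334686279297, 141.188232421875), 1.441164493560791)
jar [ 0.44071677 -0.42703387  0.08806527]
scr [-0.07913343  0.30981132  0.01059364] [0.99467846 0.82493594 0.03817337]
top spare 238 xrange [0.6064 0.7531] yaw deg 5.94 y at 0.61,0.68,0.74 [np.float32(0.122), np.float32(0.1293), np.float32(0.1355)]
top full 192 xrange [0.6161 0.7627] yaw deg 0.61 y at 0.61,0.68,0.74 [np.float32(-0.1343), np.float32(-0.1335), np.float32(-0.1329)]
top plate yaw 0.61 mid y -0.1331 x 0.6523
top stop yaw 2.38 mid y -0.1345 x 0.7057
wheel ((485.2750244140625, -95.31097412109375), (46.046844482421875, 123.15879821777344), 1.0416579246520996)
frame ((483.3346862792969, 178.61441040039062), (138.73452758789062, 107.14579010009766), 89.89713287353516)
jar [ 0.44590639 -0.42546887  0.09131474]
scr [0.04623243 0.30948355 0.01014158] [0.81174513 0.77565462 0.04969049]
```

Emit:
{"fn": "move_arm", "kwargs": {"rows": "0 0 -17 0 0 -0.184; 0 0 -17 0 0 -0.184; 0 0 -17 0 0 -0.184; 0 0 -17 0 0 -0.184; 0 0 -17 0 0 -0.184; 0 0 -17 0 0 -0.184", "grip": -0.15}}

```text
time_s: 0.85
ee_pos: [0.2474, -0.4908, 0.4038]
eef_rot: [-3.134, 0.003, 0.023]
force: [-0.1, 0.1, 0.0]
grip_width: 0.0409
```

Emit:
{"fn": "move_arm", "kwargs": {"rows": "50 -44 0 0 0 0; 50 -44 0 0 0 0; 50 -44 0 0 0 0; 50 -44 0 0 0 0; 50 -44 0 0 0 0; 50 -44 0 0 0 0; 50 -44 0 0 0 0; 30 -30 0 0 0 0; 0 0 0 0 0 0"}}

```text
time_s: 1.98
ee_pos: [0.6017, -0.1568, 0.4023]
eef_rot: [-3.132, 0.007, 0.026]
force: [-0.1, -0.4, 0.1]
grip_width: 0.04
```

```bash
cat >> h.py <<'E'
def snap(tag,crop=None,cams=("side","top"),f=3):
    ims=[]
    for n in cams:
        c=camera(n); np.savez(f"{n}_{tag}.npz",**c); im=c["color"]
        if crop and n in crop: x0,y0,x1,y1=crop[n]; im=cv2.resize(im[y0:y1,x0:x1],None,fx=f,fy=f,interpolation=cv2.INTER_CUBIC)
        cv2.imwrite(f"pics/{n}_{tag}.png",im)
E
python3 - <<'E'
from h import *
o=sensors.get_obs(); print(o["time_s"],o["ee_pos"],o["eef_rot"],o["qpos"])
snap("a",dict(side=(250,130,440,300),top=(200,100,400,250)))
E
```

```text
1.975 [ 0.6017374  -0.15682786  0.40228766] [-3.13239352  0.00709005  0.0258614 ] [-0.31560377  0.42312983  1.12841542  0.00629648  1.599808   -0.34128063]
```

Emit:
{"fn": "move_arm", "kwargs": {"rows": "24 -12 0 -0.009 0.007 0.02; 24 -11 0 0 0 0; 0 0 0 0 0 0"}}

```text
time_s: 2.45
ee_pos: [0.6471, -0.1388, 0.4035]
eef_rot: [3.14, -0.001, -0.002]
force: [-0.1, 0.8, -0.2]
grip_width: 0.0397
```

```bash
python3 - <<'E'
from h import *
o=sensors.get_obs(); print(o["time_s"],o["ee_pos"],o["eef_rot"])
snap("b",dict(side=(250,130,440,300),top=(200,100,400,250)))
E
```

```text
2.45 [ 0.64705127 -0.13875048  0.40354027] [ 3.14027662e+00 -7.37327619e-04 -2.30665419e-03]
```

View pics/side_b.png

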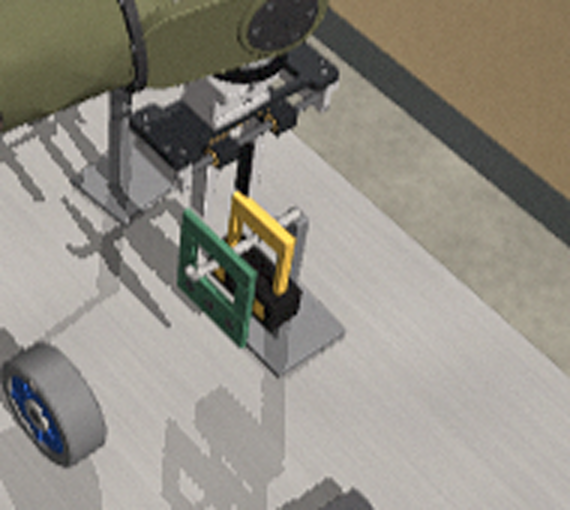

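View pics/top_b.png

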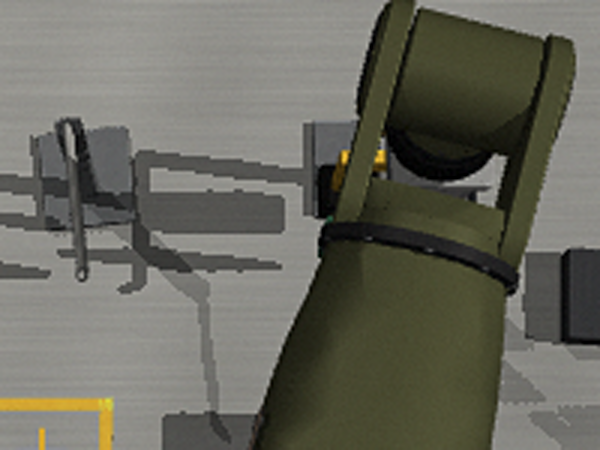

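Emit:
{"fn": "move_arm", "kwargs": {"rows": "3 -5 10 0 0 0; 0 0 25 0 0 0; 0 0 25 0 0 0; 0 0 0 0 0 0"}}

```text
time_s: 3.05
ee_pos: [0.6471, -0.1359, 0.3421]
eef_rot: [3.14, -0.002, -0.006]
force: [0.7, -0.6, 0.8]
grip_width: 0.0401
```

```bash
python3 - <<'E'
from h import *
o=sensors.get_obs(); print(o["time_s"],o["ee_pos"],o["eef_rot"])
snap("c",dict(side=(290,150,400,260)),cams=("side",),f=5)
E
```

```text
3.05 [ 0.64710161 -0.13585269  0.34213668] [ 3.13979260e+00 -1.53562529e-03 -5.93362969e-03]
```

View pics/side_c.png

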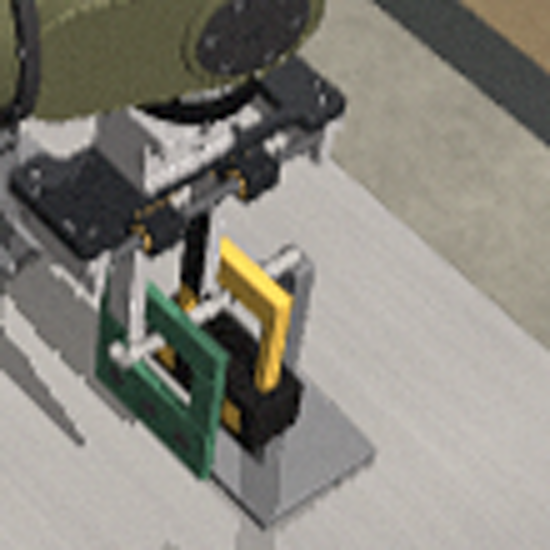

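Emit:
{"fn": "move_arm", "kwargs": {"rows": "3 0 14 0 0 0; 0 0 14 0 0 0; 0 0 0 0 0 0"}}

```text
time_s: 3.48
ee_pos: [0.6511, -0.1362, 0.3162]
eef_rot: [3.138, -0.008, -0.006]
force: [2.0, 0.8, 0.1]
grip_width: 0.04
```

```bash
python3 - <<'E'
from h import *
o=sensors.get_obs(); print(o["time_s"],o["ee_pos"],o["eef_rot"],o["force"])
snap("d",dict(side=(290,150,400,260)),cams=("side",),f=5)
E
```

```text
3.475 [ 0.65109518 -0.1362131   0.31623046] [ 3.13818145 -0.0084848  -0.00613353] [1.98707507 0.79944099 0.0955855 ]
```

View pics/side_d.png

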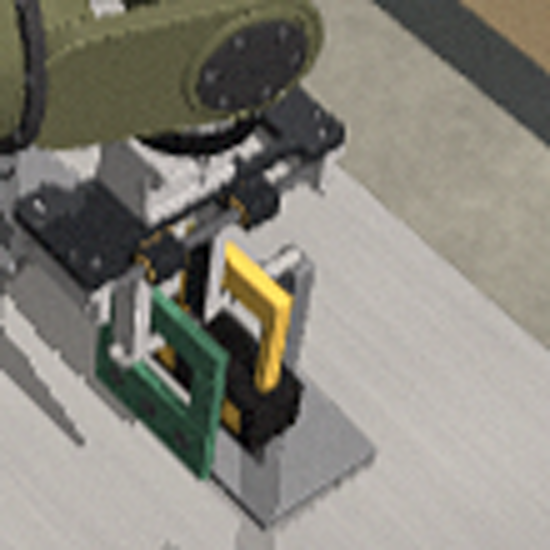

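Emit:
{"fn": "move_arm", "kwargs": {"rows": "0 0 0 0 0 0; 0 0 0 0 0 0; 0 0 0 0 0 0; 0 0 0 0 0 0; 0 0 0 0 0 0", "grip": -1, "newtons": 30}}

```text
time_s: 4.15
ee_pos: [0.6508, -0.1362, 0.3164]
eef_rot: [3.138, -0.007, -0.006]
force: [1.0, -0.5, -0.5]
grip_width: 0.0078
```

Emit:
{"fn": "move_arm", "kwargs": {"rows": "0 0 -10 0 0 0; 0 0 -10 0 0 0; 0 0 -10 0 0 0; 0 0 0 0 0 0"}}

```text
time_s: 4.65
ee_pos: [0.6505, -0.1361, 0.3487]
eef_rot: [3.138, -0.007, -0.006]
force: [-0.2, 0.6, -2.4]
grip_width: 0.0076
```

```bash
python3 - <<'E'
from h import *
o=sensors.get_obs(); print(o["time_s"],o["ee_pos"],o["eef_rot"],o["force"])
snap("e",dict(side=(290,150,400,260)),cams=("side",),f=5)
E
```

```text
4.65 [ 0.65052839 -0.1361305   0.34873859] [ 3.1382064  -0.00720239 -0.00623214] [-0.22528243  0.56045852 -2.37771554]
```

View pics/side_e.png

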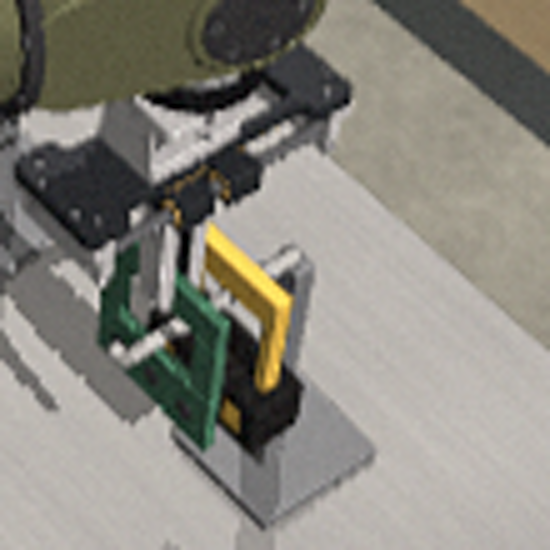

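Emit:
{"fn": "move_arm", "kwargs": {"rows": "-15 0 0 0 0 0; -20 0 0 0 0 0; -20 0 0 0 0 0; -20 0 0 0 0 0; -8 0 0 0 0 0; 0 0 0 0 0 0"}}

```text
time_s: 5.45
ee_pos: [0.5649, -0.1354, 0.3453]
eef_rot: [3.139, -0.003, -0.006]
force: [-0.5, -0.5, -3.3]
grip_width: 0.008
```

```bash
python3 - <<'E'
from h import *
o=sensors.get_obs(); print(o["time_s"],o["ee_pos"],o["eef_rot"],o["force"])
snap("f",dict(side=(240,130,400,280),top=(200,100,400,250)))
E
```

```text
5.45 [ 0.56493596 -0.13540207  0.34525043] [ 3.13930195 -0.00320393 -0.00605807] [-0.47096598 -0.54780862 -3.34593236]
```

View pics/side_f.png

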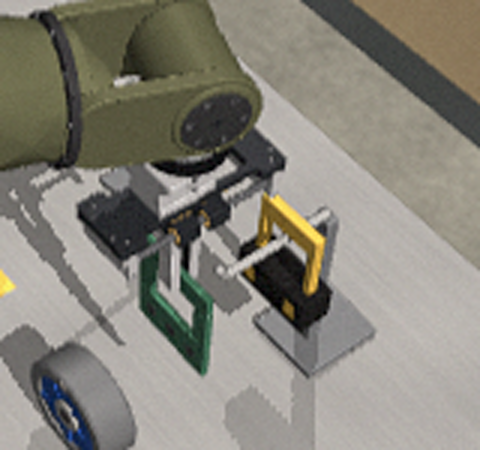

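View pics/top_f.png

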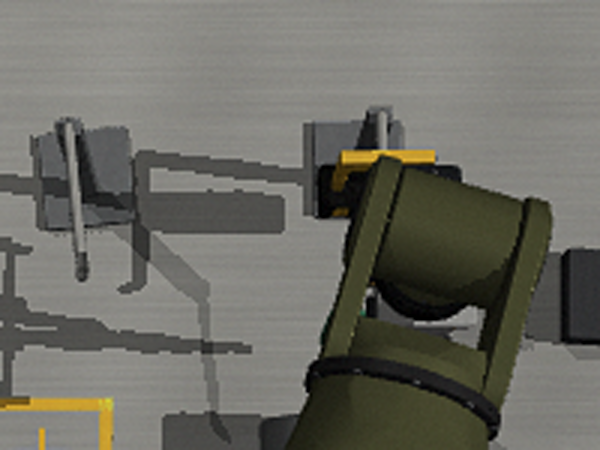

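```bash
python3 - <<'E'
from h import *
c=dict(np.load("side_f.npz")); W=world(c); hsv=cv2.cvtColor(c["color"],cv2.COLOR_BGR2HSV)
H,S=hsv[...,0].astype(int),hsv[...,1].astype(int); X,Y,z=W[...,0],W[...,1],W[...,2]
m=(H>50)&(H<90)&(S>80)&(X>.5)&(X<.62)&(Y<-.05)&(Y>-.25)&(z>.1)
P=W[m]; print(len(P),np.percentile(P,[1,50,99],axis=0).round(4))
e=P[(P[:,1]>-.18)&(P[:,2]<.19)]
print(np.median(e,0), [ (round(a,3),np.median(P[(P[:,2]>a)&(P[:,2]<a+.02)],0).round(4)) for a in np.arange(.14,.27,.02)])
A=np.c_[P[:,1],P[:,2],np.ones(len(P))]; print(np.linalg.lstsq(A,P[:,0],rcond=None)[0])
E
```

```text
393 [[ 0.556  -0.182   0.1524]
 [ 0.5597 -0.1483  0.1977]
 [ 0.5658 -0.0853  0.2799]]
[ 0.55961867 -0.13609619  0.17235543] [(np.float64(0.14), array([ 0.5596, -0.1438,  0.1561])), (np.float64(0.16), array([ 0.5597, -0.1395,  0.1706])), (np.float64(0.18), array([ 0.5599, -0.1367,  0.1915])), (np.float64(0.2), array([ 0.5601, -0.0989,  0.2105])), (np.float64(0.22), array([ 0.5598, -0.169 ,  0.2288])), (np.float64(0.24), array([ 0.5589, -0.1643,  0.2525])), (np.float64(0.26), array([ 0.5603, -0.1597,  0.2669]))]
[-2.65139964e-04 -2.72177519e-02  5.65568485e-01]
```

Emit:
{"fn": "move_arm", "kwargs": {"rows": "0 -25 0 0 0 0; 0 -45 0 0 0 0; 0 -45 0 0 0 0; 0 -45 0 0 0 0; 0 -45 0 0 0 0; 0 -30 0 0 0 0; 0 -8 0 0 0 -0.11; 0 0 0 0 0 0"}}

```text
time_s: 6.55
ee_pos: [0.5706, 0.1164, 0.342]
eef_rot: [3.14, -0.001, 0.106]
force: [0.1, -0.2, -1.4]
grip_width: 0.0079
```

```bash
python3 - <<'E'
from h import *
o=sensors.get_obs(); print(o["time_s"],o["ee_pos"],o["eef_rot"],o["force"])
snap("g",dict(side=(200,100,400,250),top=(180,100,380,250)))
E
```

```text
6.55 [0.57056257 0.11639469 0.34202057] [ 3.13951347e+00 -6.44499299e-04  1.06053976e-01] [ 0.13510893 -0.16466166 -1.43194044]
```

View pics/side_g.png

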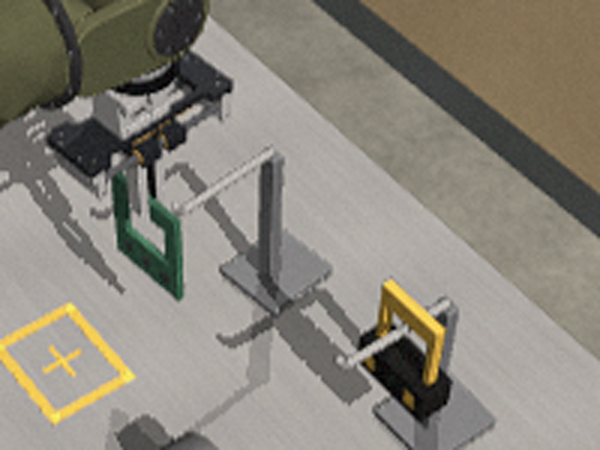

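View pics/top_g.png

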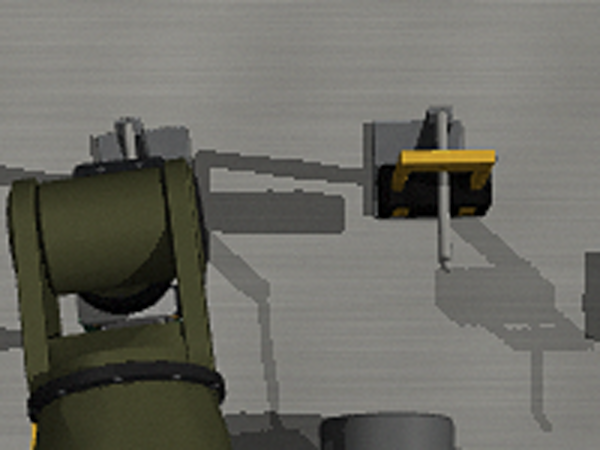

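Emit:
{"fn": "move_arm", "kwargs": {"rows": "0 0 -7 0 0 0; 10 0 0 0 0 0; 20 0 0 0 0 0; 20 0 0 0 0 0; 0 0 0 0 0 0"}}

```text
time_s: 7.28
ee_pos: [0.6236, 0.1184, 0.3501]
eef_rot: [3.139, -0.002, 0.096]
force: [-0.0, -0.5, -2.8]
grip_width: 0.0079
```

```bash
python3 - <<'E'
from h import *
o=sensors.get_obs(); print(o["time_s"],o["ee_pos"],o["eef_rot"],o["force"])
snap("i",dict(side=(210,120,320,230)),cams=("side",),f=5)
E
```

```text
7.275 [0.62356083 0.11842819 0.35014714] [ 3.13934795e+00 -2.11267863e-03  9.55960591e-02] [-0.00999142 -0.54658919 -2.82817536]
```

View pics/side_i.png

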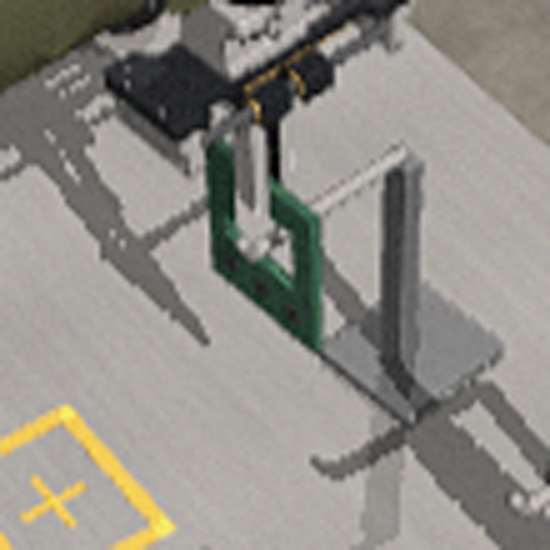

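Emit:
{"fn": "move_arm", "kwargs": {"rows": "12 -2 3 0 0 0; 16 0 0 0 0 0; 16 0 0 0 0 0; 4 0 0 0 0 0; 0 0 0 0 0 0"}}

```text
time_s: 7.95
ee_pos: [0.6699, 0.1244, 0.3482]
eef_rot: [3.139, -0.002, 0.094]
force: [0.7, -0.5, -1.4]
grip_width: 0.008
```

```bash
python3 - <<'E'
from h import *
o=sensors.get_obs(); print(o["time_s"],o["ee_pos"],o["eef_rot"],o["force"])
snap("j",dict(side=(210,120,320,230)),cams=("side",),f=5)
E
```

```text
7.95 [0.66992391 0.12441093 0.34819301] [ 3.13938362e+00 -2.00122165e-03  9.39782824e-02] [ 0.65191882 -0.52868689 -1.38043948]
```

View pics/side_j.png

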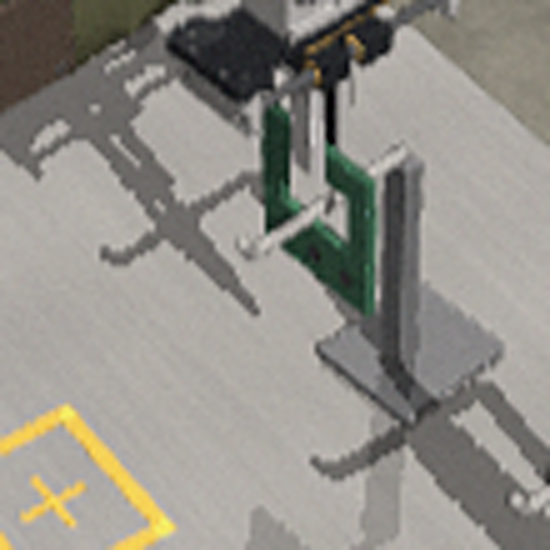

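Emit:
{"fn": "move_arm", "kwargs": {"rows": "0 -2 10 0 0 0; 0 0 10 0 0 0; 0 0 8 0 0 0; 0 0 3 0 0 0; 0 0 0 0 0 0"}}

```text
time_s: 8.62
ee_pos: [0.6686, 0.1265, 0.3164]
eef_rot: [3.139, -0.003, 0.094]
force: [-1.3, -0.2, 1.2]
grip_width: 0.0076
```

Emit:
{"fn": "move_arm", "kwargs": {"rows": "0 0 0 0 0 0; 0 0 0 0 0 0; 0 0 0 0 0 0; 0 0 0 0 0 0; 0 0 -15 0 0 0; 0 0 -25 0 0 0; 0 0 -25 0 0 0; 0 0 0 0 0 0", "grip": -0.3}}

```text
time_s: 9.62
ee_pos: [0.6684, 0.1266, 0.3868]
eef_rot: [3.14, -0.006, 0.094]
force: [0.3, 0.5, 0.2]
grip_width: 0.0327
```

```bash
python3 - <<'E'
from h import *
o=sensors.get_obs(); print(o["time_s"],o["ee_pos"],o["eef_rot"],o["force"])
snap("k",dict(side=(200,110,400,260)),cams=("side",),f=3)
E
```

```text
9.625 [0.66842471 0.12658295 0.3868164 ] [ 3.13955544 -0.00638567  0.09408758] [0.27780655 0.51015075 0.16566219]
```

View pics/side_k.png

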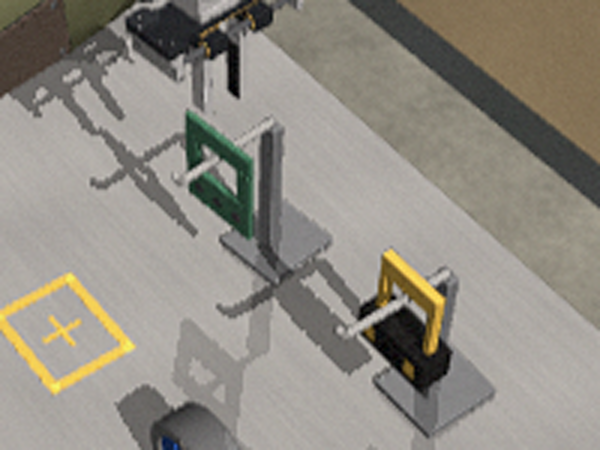

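Emit:
{"fn": "move_arm", "kwargs": {"rows": "0 0 0 0 0 0.054; 0 25 0 0 0 0; 0 45 0 0 0 0; 0 45 0 0 0 0; 0 45 0 0 0 0; 6 45 0 0 0 0; 8 32 0 0 0 0; 8 10 0 0 0 0; 0 0 0 0 0 0", "grip": 0}}

```text
time_s: 10.8
ee_pos: [0.6985, -0.1363, 0.3763]
eef_rot: [3.14, 0.008, 0.041]
force: [0.5, 0.6, 0.1]
grip_width: 0.0471
```

Emit:
{"fn": "move_arm", "kwargs": {"rows": "4 -2 10 0 0.008 0; 0 0 15 0 0 0; 0 0 0 0 0 0"}}

```text
time_s: 11.18
ee_pos: [0.7018, -0.1333, 0.3481]
eef_rot: [3.141, 0.002, 0.043]
force: [0.9, -0.0, -0.2]
grip_width: 0.0468
```

```bash
python3 - <<'E'
from h import *
o=sensors.get_obs(); print(o["time_s"],o["ee_pos"],o["eef_rot"],o["force"])
snap("l",dict(side=(290,150,400,260)),cams=("side",),f=5)
E
```

```text
11.175 [ 0.70181138 -0.13326394  0.34814587] [3.14083347e+00 1.64027906e-03 4.30578579e-02] [ 0.92089033 -0.03304228 -0.21337119]
```

View pics/side_l.png

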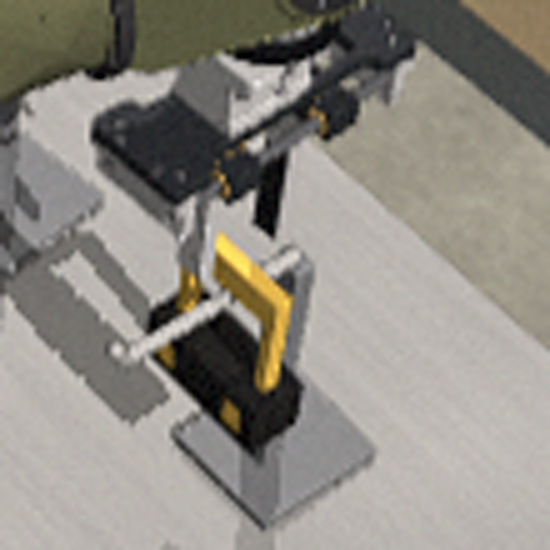

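```bash
python3 - <<'E'
from h import *
c=dict(np.load("side_l.npz")); K=c["mtx"]
def pr(p):
    q=Rc(c).T@(np.array(p)-c["position"]); q=K@q; return (np.array([q[0]/q[2]-290,q[1]/q[2]-150])*5).round(0)
print("tip front",pr([.7018-.03,-.1343,.251]),"tip rear",pr([.7018+.03,-.132,.251]),"bar",pr([.7025,-.1345,.241]),pr([.7025,-.0945,.241]),pr([.7025,-.1745,.241]))
W=world(c);X,Y,z=W[...,0],W[...,1],W[...,2]
m=(z>.245)&(z<.29)&(X>.66)&(X<.76)&(Y<-.1)&(Y>-.17)
P=W[m]; print(len(P)); 
for s in(P[P[:,0]<.7],P[P[:,0]>.7]):
    if len(s): print(s.mean(0),s.min(0),s.max(0))
E
```

```text
tip front [197. 272.] tip rear [274. 221.] bar [237. 258.] [191. 216.] [283. 302.]
119
[ 0.66675062 -0.1367797   0.27289436] [ 0.66204621 -0.14326485  0.25442814] [ 0.67551363 -0.12287841  0.28964381]
[ 0.72484568 -0.1337358   0.26898315] [ 0.70050148 -0.14352451  0.24517564] [ 0.73492685 -0.12059765  0.28781614]
```

Emit:
{"fn": "move_arm", "kwargs": {"rows": "1 1 16 0 0 0; 0 0 14 0 0 0; 0 0 3 0 0 0; 0 0 0 0 0 0"}}

```text
time_s: 11.72
ee_pos: [0.703, -0.1338, 0.3141]
eef_rot: [3.14, 0.0, 0.044]
force: [-0.2, -0.1, -0.7]
grip_width: 0.0471
```

Emit:
{"fn": "move_arm", "kwargs": {"rows": "0 0 -1 0 0 0; 0 0 0 0 0 0; 0 0 0 0 0 0; 0 0 0 0 0 0; 0 0 0 0 0 0", "grip": -1, "newtons": 50}}

```text
time_s: 12.35
ee_pos: [0.7032, -0.1338, 0.3166]
eef_rot: [3.14, -0.002, 0.044]
force: [-3.1, -0.0, 0.5]
grip_width: 0.0117
```

```bash
python3 - <<'E'
from h import *
o=sensors.get_obs(); print(o["time_s"],o["ee_pos"],o["eef_rot"],o["force"],o["grip_width"])
snap("m",dict(side=(290,150,400,260)),cams=("side",),f=5)
E
```

```text
12.35 [ 0.70319598 -0.13382488  0.31662108] [ 3.13983024e+00 -2.29208236e-03  4.38192173e-02] [-3.06613367 -0.03741791  0.48789414] 0.011720067270132995
```

View pics/side_m.png

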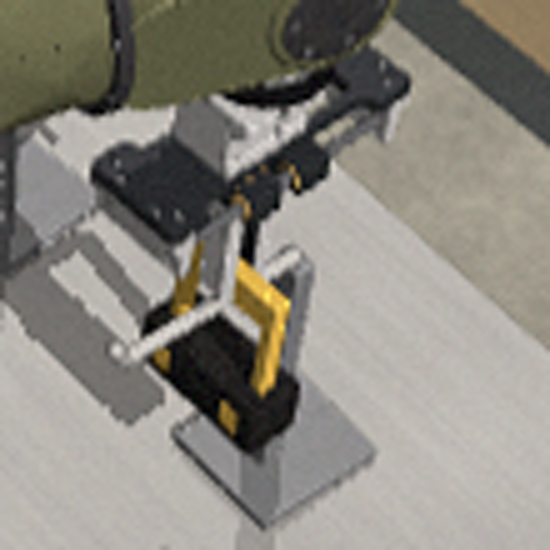

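Emit:
{"fn": "move_arm", "kwargs": {"rows": "0 0 -8 0 0 0; 0 0 -12 0 0 0; 0 0 -11 0 0 0; 0 0 0 0 0 0; -10 0 0 0 0 0; -18 -1 0 0 0 0; -18 -1 0 0 0 0; 0 0 0 0 0 0"}}

```text
time_s: 13.4
ee_pos: [0.6557, -0.1338, 0.347]
eef_rot: [3.141, 0.002, 0.044]
force: [0.2, -0.8, -5.7]
grip_width: 0.0113
```

```bash
python3 - <<'E'
from h import *
o=sensors.get_obs(); print(o["time_s"],o["ee_pos"],o["eef_rot"],o["force"],o["grip_width"])
snap("n",dict(side=(270,150,400,260)),cams=("side",),f=5)
E
```

```text
13.4 [ 0.65571982 -0.13376559  0.34696081] [3.14104092e+00 1.87439475e-03 4.38580346e-02] [ 0.1529595  -0.75380353 -5.65446233] 0.01133635142983569
```

View pics/side_n.png

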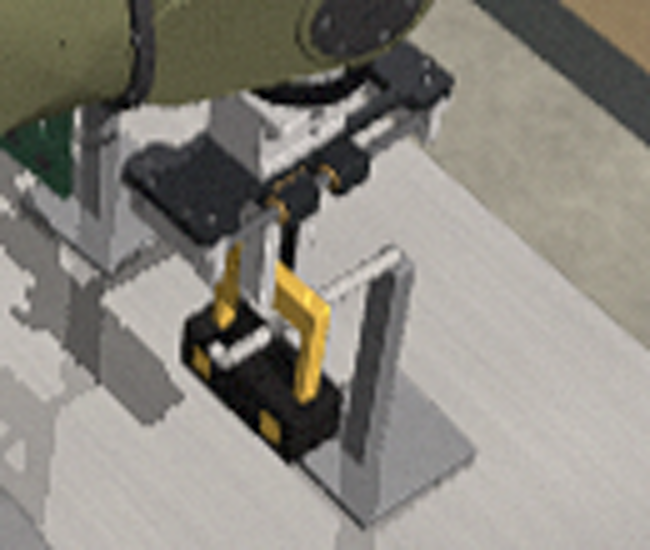

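Emit:
{"fn": "move_arm", "kwargs": {"rows": "-15 -1 0 0 0 0; -20 -1 0 0 0 0; -20 -1 0 0 0 0; -20 -1 0 0 0 0; -8 0 0 0 0 0; 0 0 0 0 0 0"}}

```text
time_s: 14.2
ee_pos: [0.5739, -0.1334, 0.3457]
eef_rot: [3.141, 0.002, 0.045]
force: [0.7, 0.5, -6.3]
grip_width: 0.0112
```

```bash
python3 - <<'E'
from h import *
o=sensors.get_obs(); print(o["time_s"],o["ee_pos"],o["eef_rot"],o["force"],o["grip_width"])
snap("o",dict(side=(210,120,400,270)),cams=("side",),f=4)
c=dict(np.load("side_o.npz")); W=world(c); hsv=cv2.cvtColor(c["color"],cv2.COLOR_BGR2HSV)
H,S=hsv[...,0].astype(int),hsv[...,1].astype(int); X,Y,z=W[...,0],W[...,1],W[...,2]
m=(H>18)&(H<32)&(S>120)&(X>.5)&(X<.65)&(Y<0)&(z>.2); P=W[m]; print(np.percentile(P,[1,50,99],axis=0).round(4))
T=P[P[:,2]>.262]; print(len(T),T.mean(0), np.polyfit(T[:,1],T[:,0],1))
E
```

```text
14.2 [ 0.57393173 -0.13337348  0.34572425] [3.14140318e+00 1.67534706e-03 4.45742837e-02] [ 0.65311923  0.45881616 -6.32956893] 0.011171142629950311
[[ 0.5426 -0.1741  0.2017]
 [ 0.5681 -0.1585  0.2536]
 [ 0.5787 -0.0964  0.3631]]
71 [ 0.56745081 -0.15517859  0.28628846] [0.11245019 0.58490067]
```

View pics/side_o.png

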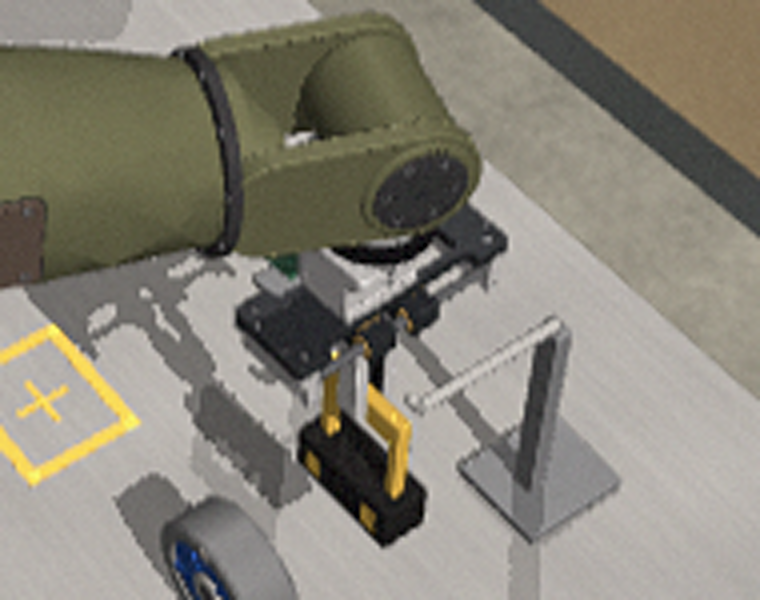

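Emit:
{"fn": "move_arm", "kwargs": {"rows": "-5 -25 0 0 0 0; -10 -42 0 0 0 0; -14 -42 0 0 0 0; -14 -42 0 0 0 0; -14 -42 0 0 0 0; -12 -30 0 0 0 0; 0 0 0 0 0 -0.12; 0 0 0 0 0 -0.18; 0 0 0 0 0 -0.18; 0 0 0 0 0 -0.18; 0 0 0 0 0 -0.18; 0 0 0 0 0 -0.18; 0 0 0 0 0 -0.18; 0 0 0 0 0 -0.18; 0 0 0 0 0 -0.12; 0 0 0 0 0 0"}}

```text
time_s: 16.25
ee_pos: [0.5032, 0.0971, 0.3453]
eef_rot: [3.141, -0.001, 1.596]
force: [0.2, -0.6, -5.4]
grip_width: 0.0115
```

Emit:
{"fn": "move_arm", "kwargs": {"rows": "20 -4 0 0 0 0.025; 40 -8 0 0 0 0; 40 -8 0 0 0 0; 40 -4 0 0 0 0; 22 0 0 0 0 0; 5 0 0 0 0 0; 0 0 0 0 0 0"}}

```text
time_s: 17.12
ee_pos: [0.4815, 0.2701, 0.3451]
eef_rot: [3.14, -0.001, 1.547]
force: [-0.5, -0.7, -5.9]
grip_width: 0.0116
```

```bash
python3 - <<'E'
from h import *
o=sensors.get_obs(); print(o["time_s"],o["ee_pos"],o["eef_rot"],o["force"],o["qpos"])
snap("p",dict(side=(150,110,350,260),top=(130,150,330,300)))
E
```

```text
17.125 [0.48147176 0.27009855 0.345141  ] [ 3.14039178e+00 -1.46957261e-03  1.54740346e+00] [-0.49255259 -0.68771379 -5.85398604] [ 4.44649646e-01  2.74712833e-01  1.45435081e+00  7.79719785e-04
  1.41079435e+00 -1.10287649e+00]
```

View pics/side_p.png

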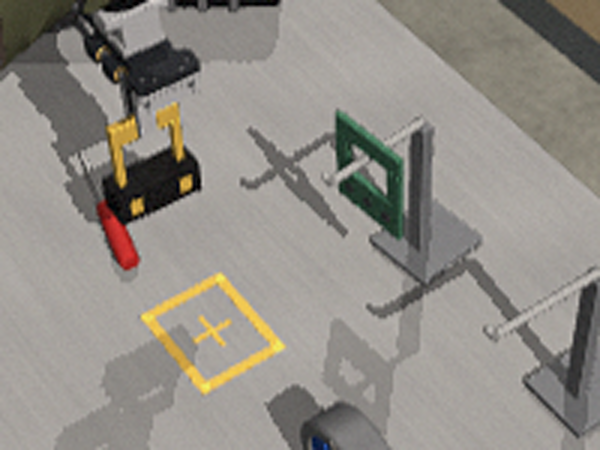

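View pics/top_p.png

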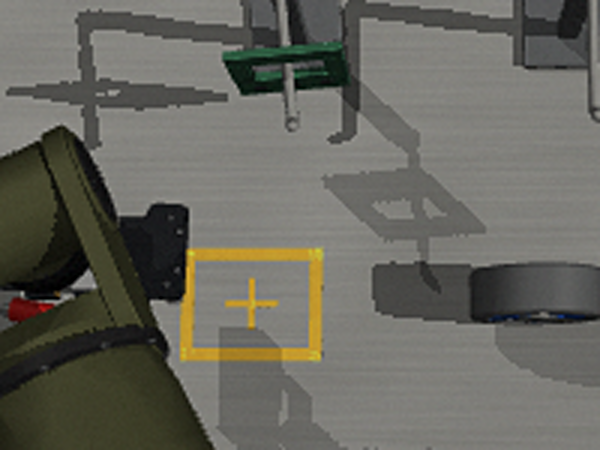

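```bash
python3 - <<'E'
from h import *
for n in("side","top"):
    c=dict(np.load(f"{n}0.npz")); hsv=cv2.cvtColor(c["color"],cv2.COLOR_BGR2HSV)
    m=cv2.inRange(hsv,(18,110,80),(34,255,255)); k,l,s,ce=cv2.connectedComponentsWithStats(m)
    W=world(c)
    best=[i for i in range(1,k) if s[i,4]>150 and 0.1<np.nanmedian(W[l==i][:,1])<0.26 and np.nanmedian(W[l==i][:,2])<.03]
    for i in best:
        ys,xs=np.nonzero(l==i); K=c["mtx"]
        d=np.c_[(xs-K[0,2])/K[0,0],(ys-K[1,2])/K[1,1],np.ones(len(xs))]@Rc(c).T
        p=c["position"]; g=p+d*(-p[2]/d[:,2:])
        r=cv2.minAreaRect((g[:,:2]*1000).astype(np.float32)); print(n,s[i],r)
E
```

```text
side [197 201  48  40 374] ((478.0268859863281, 179.54661560058594), (136.90257263183594, 110.16372680664062), 89.91368103027344)
top [190 233  48  37 630] ((483.3004455566406, 178.5060577392578), (137.87008666992188, 105.60564422607422), 89.99288940429688)
```

Emit:
{"fn": "move_arm", "kwargs": {"rows": "-5 -1 10 0 0 -0.024; 0 0 25 0 0 0; 0 0 30 0 0 0; 0 0 30 0 0 0; 0 0 15 0 0 0; 0 0 0 0 0 0"}}

```text
time_s: 17.98
ee_pos: [0.4808, 0.2599, 0.2306]
eef_rot: [3.14, -0.001, 1.571]
force: [0.4, 0.4, -5.6]
grip_width: 0.012
```

```bash
python3 - <<'E'
from h import *
o=sensors.get_obs(); print(o["time_s"],o["ee_pos"],o["eef_rot"],o["force"])
snap("q",dict(side=(150,130,290,260)),f=4)
E
```

```text
17.975 [0.48076892 0.25991767 0.23061954] [ 3.13991389e+00 -8.92786992e-04  1.57088636e+00] [ 0.38578773  0.35591653 -5.59817516]
```

View pics/side_q.png

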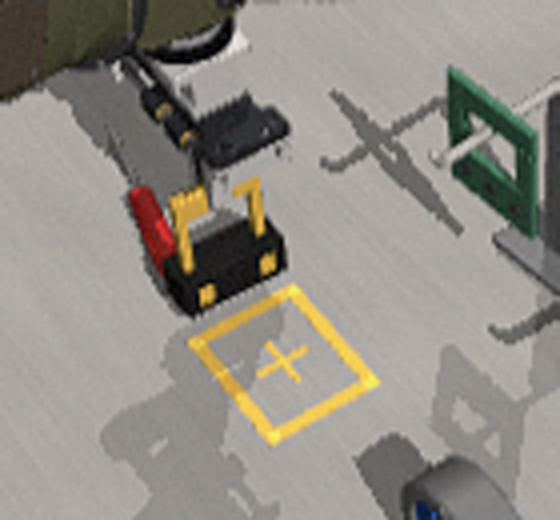

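Lower the remaining ~30 mm with a small +y correction.

Emit:
{"fn": "move_arm", "kwargs": {"rows": "3 0 6 0 0 0; 2 0 8 0 0 0; 0 0 8 0 0 0; 0 0 4 0 0 0; 0 0 0 0 0 0"}}

```text
time_s: 18.7
ee_pos: [0.4817, 0.2661, 0.2061]
eef_rot: [3.135, -0.003, 1.571]
force: [-0.4, 0.2, -6.4]
grip_width: 0.0119
```

Emit:
{"fn": "move_arm", "kwargs": {"rows": "-1 0 2 -0.006 0 0; 0 0 2 0 0 0; 0 0 0 0 0 0"}}

```text
time_s: 19.08
ee_pos: [0.4819, 0.265, 0.2022]
eef_rot: [3.128, -0.003, 1.571]
force: [-0.0, -0.2, -6.2]
grip_width: 0.0116
```

Emit:
{"fn": "move_arm", "kwargs": {"rows": "0 0 1 0.007 0 0; 0 0 1 0.006 0 0; 0 0 0 0 0 0"}}

```text
time_s: 19.45
ee_pos: [0.4826, 0.2652, 0.2016]
eef_rot: [3.139, -0.004, 1.571]
force: [-0.6, -1.5, -5.9]
grip_width: 0.0115
```

Emit:
{"fn": "move_arm", "kwargs": {"rows": "0 -1 2 0 0 0; 0 -1 1 0 0 0; 0 0 0 0 0 0"}}

```text
time_s: 19.82
ee_pos: [0.4814, 0.2653, 0.2012]
eef_rot: [3.135, -0.006, 1.571]
force: [1.3, -1.3, -3.2]
grip_width: 0.0114
```

Emit:
{"fn": "move_arm", "kwargs": {"rows": "0 0 2 0.003 0 0; 0 0 1 0 0 0; 0 0 0 0 0 0"}}

```text
time_s: 20.2
ee_pos: [0.4817, 0.2655, 0.2013]
eef_rot: [3.136, -0.006, 1.572]
force: [1.0, -1.4, -2.8]
grip_width: 0.0117
```

```bash
python3 - <<'E'
from h import *
o=sensors.get_obs(); print(o["time_s"],o["ee_pos"],o["eef_rot"],o["force"])
snap("r",dict(side=(150,130,290,260)),f=4)
E
```

```text
20.2 [0.48171776 0.26549466 0.20132883] [ 3.13606891 -0.00638002  1.57150929] [ 0.95909662 -1.37174854 -2.77127458]
```

View pics/side_r.png

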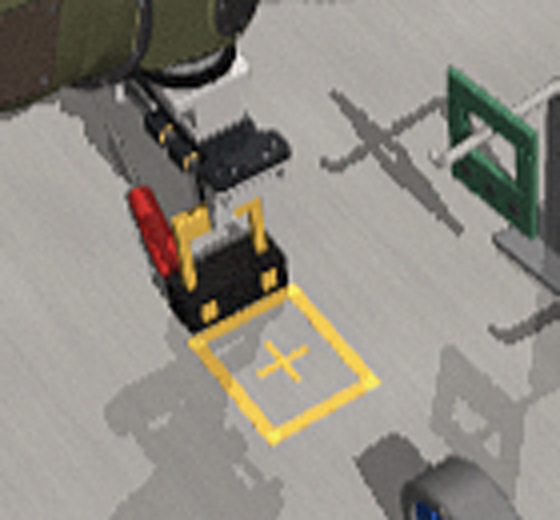

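Emit:
{"fn": "move_arm", "kwargs": {"rows": "0 0 4 0 0 0; 0 0 3 0 0 0"}}

```text
time_s: 20.55
ee_pos: [0.482, 0.2666, 0.2012]
eef_rot: [3.133, -0.009, 1.572]
force: [-16.4, -8.9, 34.9]
grip_width: 0.0115
```

Emit:
{"fn": "move_arm", "kwargs": {"rows": "-1 0 -1 0 0 0; 0 0 0 0 0 0"}}

```text
time_s: 20.8
ee_pos: [0.4815, 0.2657, 0.2017]
eef_rot: [3.134, -0.01, 1.572]
force: [0.4, 0.5, -6.5]
grip_width: 0.0117
```

Emit:
{"fn": "move_arm", "kwargs": {"rows": "0 0 2 0.007 0.008 0; 0 0 1 0 0 0; 0 0 0 0 0 0"}}

```text
time_s: 21.18
ee_pos: [0.4821, 0.2657, 0.2014]
eef_rot: [3.14, -0.018, 1.573]
force: [-0.6, -3.5, 0.7]
grip_width: 0.0117
```

Emit:
{"fn": "move_arm", "kwargs": {"rows": "0 0 0 0 0 0; 0 0 0 0 0 0; 0 0 0 0 0 0; 0 0 0 0 0 0; 0 0 -15 0 0 0; 0 0 -25 0 0 0; 0 0 -25 0 0 0; 0 0 0 0 0 0", "grip": -0.4}}

```text
time_s: 22.18
ee_pos: [0.4823, 0.2649, 0.2705]
eef_rot: [3.138, -0.02, 1.573]
force: [-0.3, -0.3, -0.5]
grip_width: 0.0282
```

```bash
python3 - <<'E'
from h import *
o=sensors.get_obs(); print(o["time_s"],o["ee_pos"],o["eef_rot"],o["force"],o["grip_width"])
snap("s",dict(side=(150,130,350,280),top=(150,150,350,300)))
for n in("side","top"):
    c=dict(np.load(f"{n}_s.npz")); W=world(c);hsv=cv2.cvtColor(c["color"],cv2.COLOR_BGR2HSV); H,S,V=[hsv[...,i].astype(int) for i in range(3)]
    X,Y,z=W[...,0],W[...,1],W[...,2]
    m=(X>.41)&(X<.55)&(Y>.22)&(Y<.3)&(z>.005)&(z<.13); P=W[m]
    if len(P)>10: print(n,"stop",len(P),cv2.minAreaRect((P[:,:2]*1000).astype(np.float32)),np.percentile(P[:,2],99))
    b=((z>0.02)&(z<0.14)&(X<0.56)&(X>.43)&(Y<0)&(Y>-.18)); P=W[b]; print("wheel",cv2.minAreaRect((P[:,:2]*1000).astype(np.float32)))
E
```

```text
22.175 [0.48226744 0.2649342  0.2704626 ] [ 3.13841034 -0.01988742  1.57252542] [-0.26741193 -0.29782741 -0.46107395] 0.02822574627922881
side stop 686 ((480.09814453125, 260.8072509765625), (127.95896911621094, 66.4160385131836), 2.0009891986846924) 0.1265710469445038
wheel ((480.62982177734375, -96.0350341796875), (47.9427604675293, 122.77111053466797), 0.22276456654071808)
top stop 12 ((453.1068115234375, 228.8543701171875), (63.50357437133789, 20.108495712280273), 25.81402587890625) 0.02551260693719492
wheel ((485.35272216796875, -95.36690521240234), (46.23493194580078, 122.71270751953125), 0.5314903855323792)
```

View pics/side_s.png

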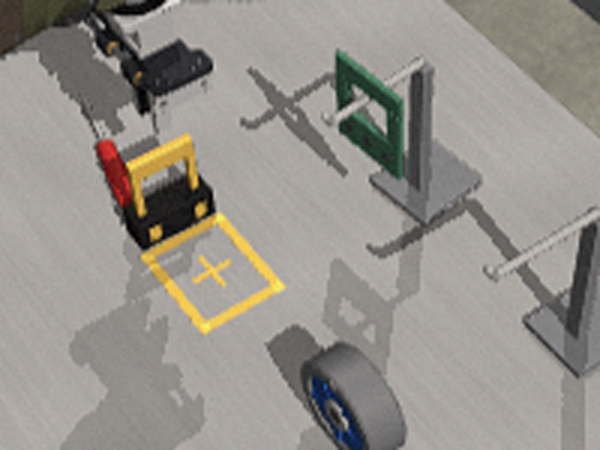

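View pics/top_s.png

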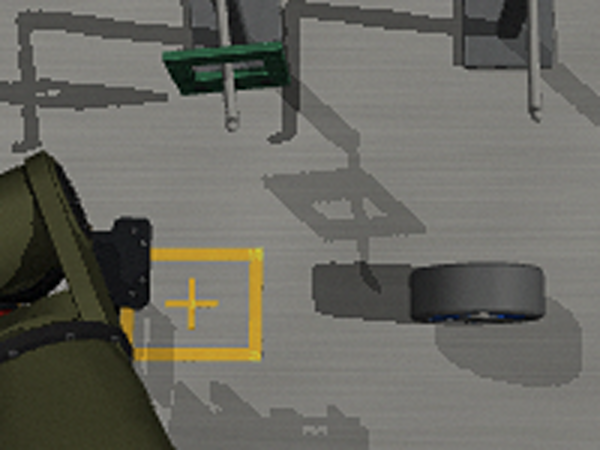

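Emit:
{"fn": "move_arm", "kwargs": {"rows": "-25 0 -10 0 0 0; -50 0 -10 0 0 0; -50 0 -10 0 0 0; -50 0 0 0 0 0; -50 0 0 0 0 0; -50 0 0 0 0 0; -50 0 0 0 0 0; -50 0 0 0 0 0; -50 0 0 0 0 0; -28 0 0 0 0 0; 0 0 0 0 0.02 0.12; 0 0 0 0 0 0.18; 0 0 0 0 0 0.18; 0 0 0 0 0 0.18; 0 0 0 0 0 0.18; 0 0 0 0 0 0.18; 0 0 0 0 0 0.18; 0 0 0 0 0 0.18; 0 0 0 0 0 0.15; 0 0 0 0 0 0", "grip": -0.75}}

```text
time_s: 24.78
ee_pos: [0.4771, -0.2026, 0.269]
eef_rot: [-3.093, 0.031, -0.006]
force: [-0.3, -0.1, 0.4]
grip_width: 0.0115
```

Emit:
{"fn": "move_arm", "kwargs": {"rows": "4 0 0 -0.048 0.031 0.006; 0 0 0 0 0 0"}}

```text
time_s: 25.02
ee_pos: [0.4809, -0.2025, 0.2676]
eef_rot: [-3.141, 0.001, -0.006]
force: [0.2, 0.5, -1.1]
grip_width: 0.0119
```

```bash
python3 - <<'E'
from h import *
o=sensors.get_obs(); print(o["time_s"],o["ee_pos"],o["eef_rot"],o["force"],o["grip_width"])
snap("t",dict(side=(200,190,400,340)))
for n in("side","top"):
    c=dict(np.load(f"{n}_t.npz")); W=world(c);X,Y,z=W[...,0],W[...,1],W[...,2]
    m=(X>.41)&(X<.55)&(Y>.22)&(Y<.3)&(z>.03)&(z<.055); P=W[m]
    if len(P)>10: print(n,"stop",len(P),cv2.minAreaRect((P[:,:2]*1000).astype(np.float32)),np.percentile(P[:,2],99))
    b=((z>0.02)&(z<0.14)&(X<0.56)&(X>.43)&(Y<0)&(Y>-.16)); P=W[b]; print("wheel",cv2.minAreaRect((P[:,:2]*1000).astype(np.float32)))
E
```

```text
25.025 [ 0.48091203 -0.2025109   0.26758973] [-3.14130578e+00  1.11424331e-03 -5.78061006e-03] [ 0.19343316  0.47329821 -1.05932956] 0.011874499794935552
wheel ((480.46112060546875, -95.20126342773438), (46.476158142089844, 124.17770385742188), 0.9114096164703369)
top stop 349 ((483.6885070800781, 265.4641418457031), (39.44487380981445, 100.59101867675781), 87.51580810546875) 0.054040483665953196
wheel ((485.28790283203125, -95.22904205322266), (46.028709411621094, 122.59351348876953), 0.5552242398262024)
```

View pics/side_t.png

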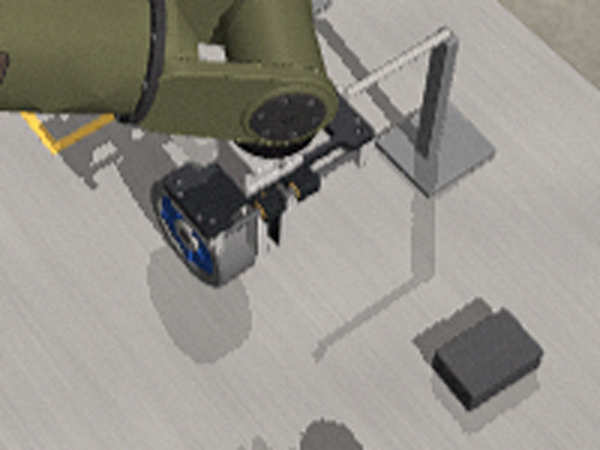

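View pics/top_t.png

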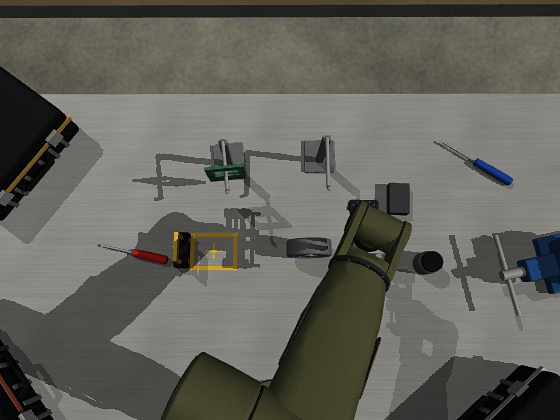

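Emit:
{"fn": "move_arm", "kwargs": {"rows": "0 0 15 0 0 0; 0 0 30 0 0 0; 0 0 30 0 0 0; 0 0 25 0 0 0; 0 0 15 0 0 0; 0 0 3 0 0 0; 0 0 0 0 0 0"}}

```text
time_s: 26.0
ee_pos: [0.4793, -0.2025, 0.1422]
eef_rot: [-3.137, 0.005, -0.004]
force: [0.3, -0.3, -0.5]
grip_width: 0.0118
```

Emit:
{"fn": "move_arm", "kwargs": {"rows": "2 -8 0 0 0 0; 0 -10 0 0 0 0; 0 -6 0 0 0 0; 0 -5 0 0 0 0; 0 -5 0 0 0 0; 0 -5 0 0 0 0; 0 0 0 0 0 0"}}

```text
time_s: 26.88
ee_pos: [0.4823, -0.1606, 0.1445]
eef_rot: [-3.138, 0.002, -0.003]
force: [0.3, -0.5, -0.3]
grip_width: 0.0116
```

```bash
cat >> h.py <<'E'
def wheel(tag):
    o=sensors.get_obs(); print(o["time_s"],o["ee_pos"].round(4),o["eef_rot"].round(3),o["force"].round(1))
    for n in("side","top"):
        c=camera(n); cv2.imwrite(f"pics/{n}_{tag}.png",c["color"]); np.savez(f"{n}_{tag}.npz",**c)
        W=world(c);X,Y,z=W[...,0],W[...,1],W[...,2]; hsv=cv2.cvtColor(c["color"],cv2.COLOR_BGR2HSV)
        m=(X<.53)&(X>.45)&(z>.02)&(z<.132)&(Y>o["ee_pos"][1]+.012)&(Y<.24); P=W[m]
        if len(P)>20: print(n,"wheel",len(P),np.round(np.array(cv2.minAreaRect((P[:,:2]*1000).astype(np.float32))[0])),np.round(cv2.minAreaRect((P[:,:2]*1000).astype(np.float32))[1:][0]),cv2.minAreaRect((P[:,:2]*1000).astype(np.float32))[2],"y",np.percentile(P[:,1],[.5,99.5]).round(4),"x",np.percentile(P[:,0],[1,99]).round(4),"zmax",np.percentile(P[:,2],99).round(4))
E
python3 -c "
from h import *
wheel('u')"
```

```text
26.875 [ 0.4823 -0.1606  0.1445] [-3.138e+00  2.000e-03 -3.000e-03] [ 0.3 -0.5 -0.3]
side wheel 190 [466. -85.] [ 17. 125.] 0.596198558807373 y [-0.1454 -0.0229] x [0.457  0.4728] zmax 0.1254
top wheel 646 [485. -67.] [46. 94.] 0.057408466935157776 y [-0.1137 -0.0203] x [0.4622 0.506 ] zmax 0.1306
```

View pics/side_u.png

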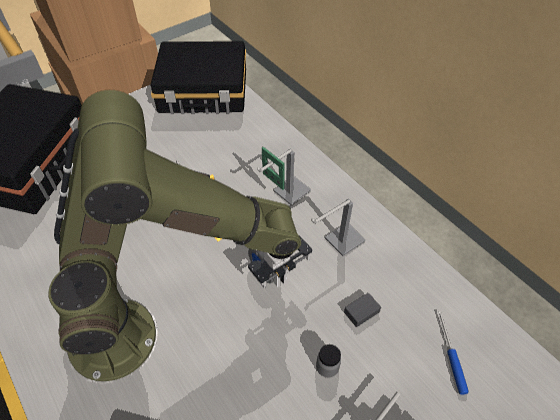

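View pics/top_u.png

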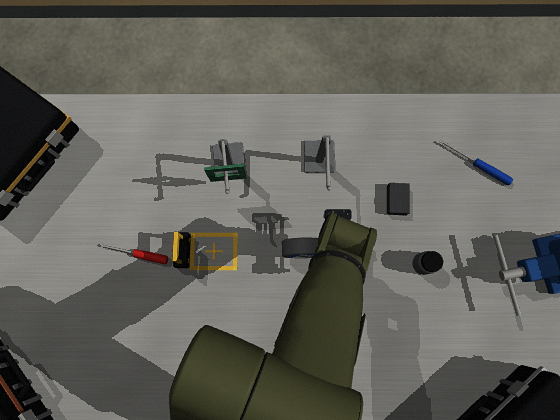

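Emit:
{"fn": "move_arm", "kwargs": {"rows": "0 -5 0 0 0 0; 0 -6 0 0 0 0; 0 -6 0 0 0 0; 0 -6 0 0 0 0; 0 -6 0 0 0 0; 0 -6 0 0 0 0; 0 -6 0 0 0 0; 0 -6 0 0 0 0; 0 -6 0 0 0 0; 0 -6 0 0 0 0; 0 -6 0 0 0 0; 0 -6 0 0 0 0; 0 -4 0 0 0 0; 0 -2 0 0 0 0; 0 0 0 0 0 0"}}

```text
time_s: 28.85
ee_pos: [0.4826, -0.0784, 0.1447]
eef_rot: [-3.138, 0.002, -0.003]
force: [-0.7, -0.7, -0.4]
grip_width: 0.0119
```

```bash
python3 -c "
from h import *
wheel('v')"
```

```text
28.85 [ 0.4826 -0.0784  0.1447] [-3.138e+00  2.000e-03 -3.000e-03] [-0.7 -0.7 -0.4]
side wheel 189 [466.   3.] [125.  21.] 89.84071350097656 y [-0.0585  0.0624] x [0.4563 0.4744] zmax 0.1271
top wheel 601 [484.   9.] [ 45. 113.] 0.04831830412149429 y [-0.0219  0.0656] x [0.4619 0.5057] zmax 0.1298
```

View pics/top_v.png

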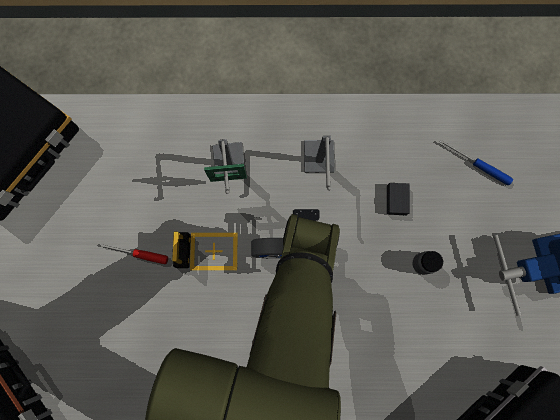

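View pics/side_v.png

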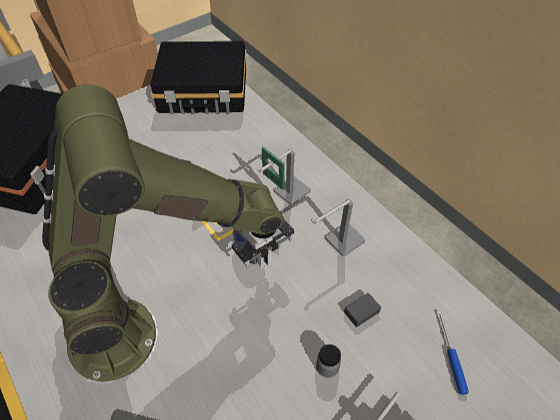

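Emit:
{"fn": "move_arm", "kwargs": {"rows": "0 -5 0 0 0 0; 0 -6 0 0 0 0; 0 -6 0 0 0 0; 0 -6 0 0 0 0; 0 -6 0 0 0 0; 0 -6 0 0 0 0; 0 -6 0 0 0 0; 0 -6 0 0 0 0; 0 -6 0 0 0 0; 0 -6 0 0 0 0; 0 -6 0 0 0 0; 0 -6 0 0 0 0; 0 -6 0 0 0 0; 0 -6 0 0 0 0; 0 -6 0 0 0 0; 0 -5 0 0 0 0; 0 -3 0 0 0 0; 0 0 0 0 0 0"}}

```text
time_s: 31.2
ee_pos: [0.4829, 0.0255, 0.145]
eef_rot: [-3.138, 0.002, -0.003]
force: [0.3, -0.3, -0.1]
grip_width: 0.0117
```

```bash
python3 -c "
from h import *
wheel('w')"
```

```text
31.2 [0.4829 0.0255 0.145 ] [-3.138e+00  2.000e-03 -3.000e-03] [ 0.3 -0.3 -0.1]
side wheel 178 [464. 102.] [ 33. 127.] 8.178082466125488 y [0.041  0.1639] x [0.4565 0.4875] zmax 0.1275
top wheel 440 [485. 132.] [67. 46.] 89.8216552734375 y [0.0985 0.1647] x [0.4621 0.5061] zmax 0.13
```

View pics/top_w.png

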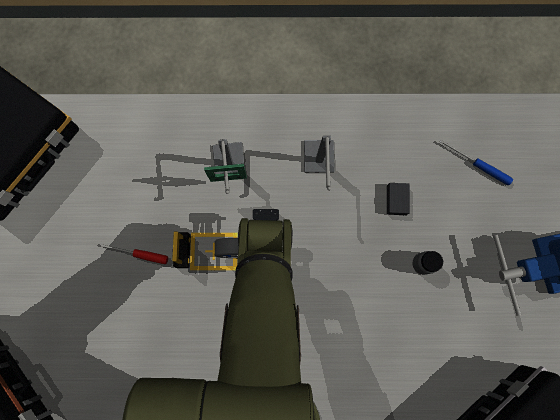

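Emit:
{"fn": "move_arm", "kwargs": {"rows": "0 -5 0 0 0 0; 0 -6 0 0 0 0; 0 -6 0 0 0 0; 0 -6 0 0 0 0; 0 -6 0 0 0 0; 0 -6 0 0 0 0; 0 -6 0 0 0 0; 0 -6 0 0 0 0; 0 -6 0 0 0 0; 0 -5 0 0 0 0; 0 -4 0 0 0 0; 0 -4 0 0 0 0; 0 -3 0 0 0 0; 0 -3 0 0 0 0; 0 -3 0 0 0 0; 0 0 0 0 0 0"}}

```text
time_s: 33.3
ee_pos: [0.4832, 0.1055, 0.1452]
eef_rot: [-3.138, 0.002, -0.004]
force: [-0.4, -0.3, 0.2]
grip_width: 0.0123
```

```bash
python3 -c "
from h import *
wheel('x')"
```

```text
33.3 [0.4832 0.1055 0.1452] [-3.138e+00  2.000e-03 -4.000e-03] [-0.4 -0.3  0.2]
side wheel 159 [474. 178.] [120.  34.] 89.99329376220703 y [0.1187 0.2368] x [0.4568 0.4891] zmax 0.1247
top wheel 300 [485. 215.] [45. 48.] 0.14832153916358948 y [0.1913 0.2393] x [0.4624 0.5063] zmax 0.1286
```

View pics/top_x.png

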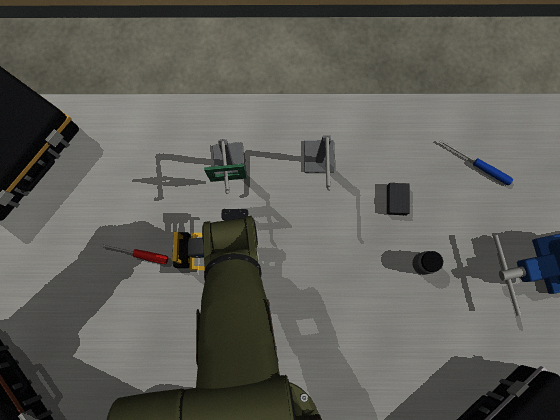

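Emit:
{"fn": "move_arm", "kwargs": {"rows": "0 -2 0 0 0 0; 0 -2 0 0 0 0; 0 -2 0 0 0 0; 0 -2 0 0 0 0; 0 0 0 0 0 0"}}

```text
time_s: 34.02
ee_pos: [0.4833, 0.1138, 0.1453]
eef_rot: [-3.138, 0.002, -0.004]
force: [-0.1, 0.0, 0.3]
grip_width: 0.0116
```

Now back off straight and look.

Emit:
{"fn": "move_arm", "kwargs": {"rows": "0 3 0 0 0 0; 0 10 0 0 0 0; 0 25 0 0 0 0; 0 30 0 0 0 0; 0 20 0 0 0 0; 0 0 -30 0 0 0; 0 0 -45 0 0 0; 0 40 -45 0 0 0; 0 45 -20 0 0 0; 0 45 0 0 0 0; 0 45 0 0 0 0; 0 45 0 0 0 0; 0 0 0 0 0 0"}}

```text
time_s: 35.65
ee_pos: [0.4789, -0.2115, 0.2894]
eef_rot: [-3.14, 0.002, -0.007]
force: [0.6, 0.8, 0.8]
grip_width: 0.0116
```

```bash
python3 - <<'E'
from h import *
o=sensors.get_obs(); print(o["time_s"],o["ee_pos"],o["force"])
snap("y",dict(side=(150,110,350,260),top=(140,190,280,300)),f=4)
for n in("side","top"):
    c=dict(np.load(f"{n}_y.npz")); W=world(c); X,Y,z=W[...,0],W[...,1],W[...,2]
    m=(X<.53)&(X>.44)&(z>.065)&(z<.135)&(Y>.1)&(Y<.245); P=W[m]; print(n,"wheel",cv2.minAreaRect((P[:,:2]*1000).astype(np.float32)),P.min(0),P.max(0))
    m=(X>.41)&(X<.55)&(Y>.235)&(Y<.3)&(z>.035)&(z<.055); P=W[m]; print("stop",cv2.minAreaRect((P[:,:2]*1000).astype(np.float32)),np.percentile(P,[1,99],axis=0))
E
```

```text
35.65 [ 0.4789406  -0.21153992  0.28941903] [0.57428944 0.77585716 0.80387824]Traceback (most recent call last):
  File "<stdin>", line 6, in <module>
    return umr_minimum(a, axis, None, out, keepdims, initial, where)
ValueError: zero-size array to reduction operation minimum which has no identity
```

View pics/side_y.png

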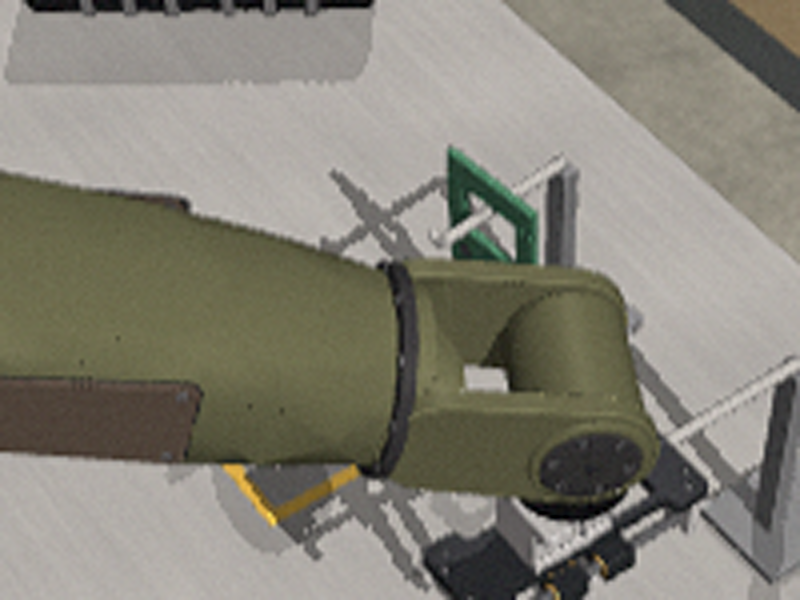

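View pics/top_y.png

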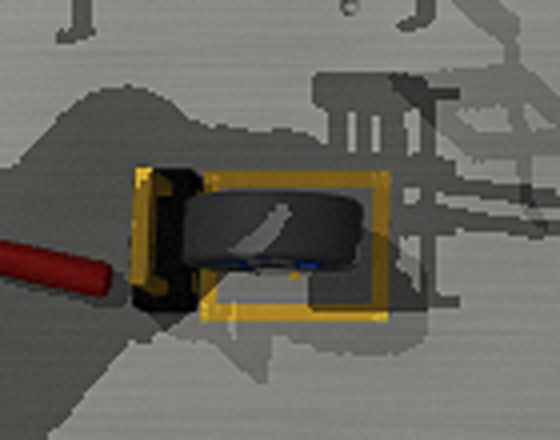

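Emit:
{"fn": "move_arm", "kwargs": {"rows": "-25 20 -10 0 0 0; -40 40 -10 0 0 0; -40 40 -10 0 0 0; -40 40 0 0 0 0; -40 40 0 0 0 0; -30 40 0 0 0 0; 0 20 0 0 0 0; 0 0 0 0 0 0"}}

```text
time_s: 36.75
ee_pos: [0.2603, -0.4486, 0.321]
eef_rot: [-3.141, 0.001, 0.007]
force: [-0.4, 0.3, -0.5]
grip_width: 0.0117
```

```bash
python3 - <<'E'
from h import *
o=sensors.get_obs(); print(o["time_s"],o["ee_pos"],o["force"])
snap("z",dict(side=(150,110,350,260),top=(140,190,280,300)),f=4)
for n in("side","top"):
    c=dict(np.load(f"{n}_z.npz")); W=world(c); X,Y,z=W[...,0],W[...,1],W[...,2]
    m=(X<.53)&(X>.44)&(z>.05)&(z<.135)&(Y>.1)&(Y<.25); P=W[m]
    if len(P): print(n,"wheel",cv2.minAreaRect((P[:,:2]*1000).astype(np.float32)),P.min(0),P.max(0))
    m=(X>.41)&(X<.55)&(Y>.235)&(Y<.3)&(z>.035)&(z<.055); P=W[m]
    if len(P): print("stop",cv2.minAreaRect((P[:,:2]*1000).astype(np.float32)),np.percentile(P,[1,99],axis=0))
E
```

```text
36.75 [ 0.26028637 -0.44856662  0.3209846 ] [-0.40032883  0.2725214  -0.51557997]
side wheel ((478.36175537109375, 187.59600830078125), (55.2594108581543, 131.490966796875), 6.2226409912109375) [0.44376857 0.12303814 0.05004873] [0.50448344 0.24995927 0.13167041]
stop ((470.4425354003906, 263.474609375), (56.888458251953125, 83.80106353759766), 86.51425170898438) [[0.42931021 0.23604408 0.0352986 ]
 [0.50614145 0.29174485 0.05295113]]
top wheel ((487.98748779296875, 187.05601501464844), (124.75668334960938, 54.91030502319336), 88.04462432861328) [0.4620023  0.12464623 0.05044343] [0.51755498 0.24887317 0.13072773]
stop ((484.1778259277344, 265.4961853027344), (39.80662155151367, 100.21292114257812), 86.91693115234375) [[0.43526381 0.24742375 0.03763849]
 [0.53306449 0.28612861 0.05279898]]
```

View pics/side_z.png

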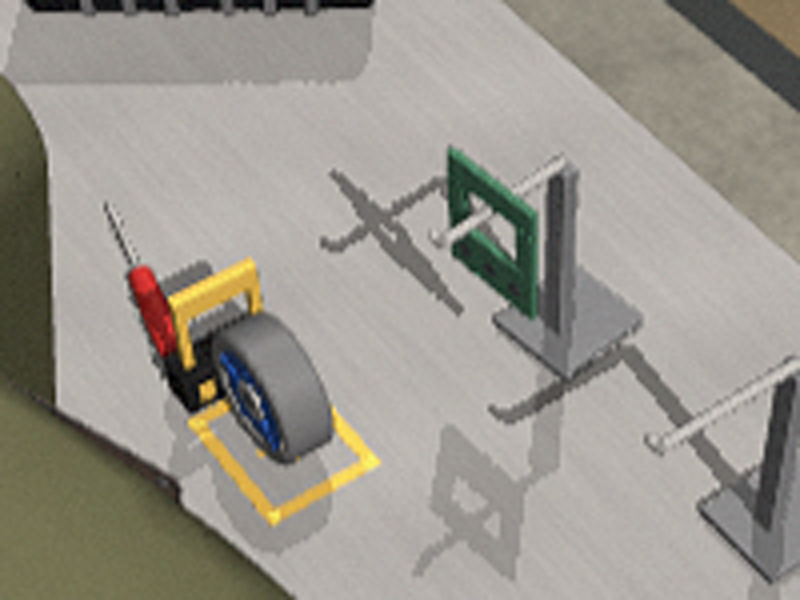

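View pics/top_z.png

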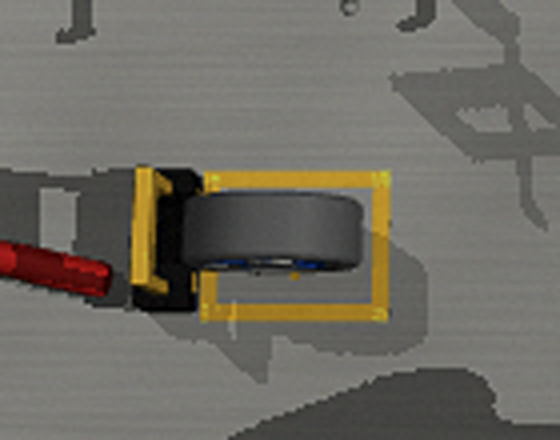

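```bash
python3 - <<'E'
from h import *
def z(n,t,x0,y0,x1,y1):
    c=np.load(f"{n}{t}.npz")["color"]; return cv2.resize(c[y0:y1,x0:x1],(390,290),interpolation=cv2.INTER_CUBIC)
a=np.hstack([z("side","0",235,235,300,290),z("side","_z",190,180,255,235)])
b=np.hstack([z("top","0",277,225,342,280),z("top","_z",175,225,240,280)])
cv2.imwrite("pics/cmp.png",np.vstack([a,b]))
E
```

```text
(no output)
```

View pics/cmp.png

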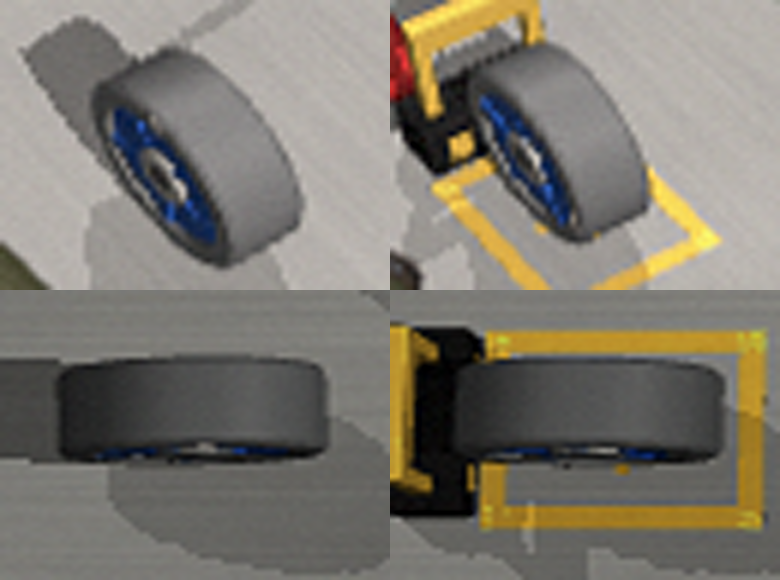

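```bash
python3 - <<'E'
from h import *
for n in("side","top"):
    W0=np.load(f"{n}0.npz");c=camera(n);W=world(c);X,Y,z=W[...,0],W[...,1],W[...,2]
    hsv=cv2.cvtColor(c["color"],cv2.COLOR_BGR2HSV);H,S=hsv[...,0].astype(int),hsv[...,1].astype(int)
    g=(H>50)&(H<90)&(S>80)&(X>.6)&(X<.72)&(Y>.05)&(Y<.2)&(z>.1); P=W[g]; print(n,"plate",np.percentile(P,[1,50,99],axis=0).round(4))
    m=(X<.53)&(X>.44)&(z>.07)&(z<.135)&(Y>.1)&(Y<.2); print("wheel ymin",np.percentile(W[m][:,1],1))
ctrl.hand_in()
E
```

```text
side plate [[0.6563 0.0797 0.1233]
 [0.6636 0.1218 0.1882]
 [0.6721 0.1797 0.2424]]
wheel ymin 0.12700482237220875
top plate [[0.6614 0.0789 0.1272]
 [0.6683 0.1248 0.2075]
 [0.6764 0.1766 0.2451]]
wheel ymin 0.1263466667884629
the job is handed in; nothing more can be done
```

I hung the green plate on the spare hook, then took the stop off its hook and stood it across the far end of the frame. After that I rolled the wheel along the lane with the nearly closed fingertips until it reached the stop. I backed the arm clear and handed the job in at about 37 s. No verdict was given.

My last camera checks showed:

- **Plate:** it hangs through its hole near the middle of the spare rod, with its top edge at about 0.242 m.
- **Stop:** it stands upright, with its block centre about 87 mm from the frame's middle. It is on the centre line to within 1–2 mm and square to within about 3°.
- **Wheel:** it is upright and at rest about 6–8 mm past the frame's middle, with its centre about 80–82 mm from the block's centre, so it is against the stop.
- **Roll:** the light mark on the wheel's face had moved from the top to the rear, low down. That fits about 0.7 of a turn over the roughly 280 mm it travelled.
- **Bystanders:** the screwdriver, jar and steel block were still in place in the pictures, but I judged this by eye and did not measure it.

Some things were less clean:

- **Stop set-down:** the last press pushed the stop onto the bench with about 35 N for a moment. I backed off and let go at under 1 N vertically, with about 3.5 N still showing sideways.
- **Cameras:** the two cameras disagreed by about 5 mm in x, so I corrected them using the plate while it was in the gripper.
- **Half turn:** the arm blocked the view at that point, so I inferred it from the distance rolled and where the mark ended up.

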